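# Gauge tube-adapter sleeves and pull the rejects

### The arm

A 7-joint arm with a two-finger parallel gripper is mounted at the origin on a cart in front of the work surface, level with it; the furniture and walls round the work are solid. World frame = base frame: x ahead of the robot, y to its left, z up, the work surface at z = 0. Lengths are in m, angles in rad, forces in N, time in s.
With the tool pointing down it reaches from about 0.425 to 0.825 m from the base axis. Payload 3.6 kg.
Tool frame: the origin (TCP) lies midway between the tips of the shut fingers; the grasp point (between the pads) lies 19 mm behind it; z points along the fingers, y is the line along which they close (so a half turn about z gives the same grasp; the last joint's range is limited). The gripper opens to 93 mm and grips with 3 to 60 N. Pads are 15 mm wide; open, the fingers measure 128 mm over their backs; the gripper's body (75 mm by 188 mm) begins 65 mm behind the grasp point.
Start: joints at [-1.363, 0.615, -0.013, 1.423, 0.008, 1.103, -0.04], TCP at [0.151, 0.632, 0.219] pointing down, gripper open.
Joint ranges: [-3.12, 3.12], [-0.3, 2.06], [-1.34, 1.32], [0.26, 2.42], [-1.36, 4.5], [0.01, 1.98], [-2.84, 2.84]. Speed limits (rad/s): [2.79, 2.79, 3.14, 3.14, 3.14, 3.14, 3.14].

### API

Orientations are given as a unit quaternion [x, y, z, w].
In Python, from cell import robot, cams gives the robot as it stands.
- The arm moves only by the tool drive_tool, never from a script. Its argument "series" is a list of rows, each an object with "claw": the closure, from 0 (fully open) to 1 (shut); "translation": the shift along the tool's x, y, z in cm, a list of three; "rot": the turn, a rotation vector about the tool's x, y, z in rad, a list of three. In form: [{"claw": claw, "translation": [dx, dy, dz], "rot": [rx, ry, rz]}, ...]. A call has exactly 10 rows; each row shifts and turns the commanded pose from where the row before left it, along the tool's axes as they then stand; what a row does not reach is not made up. A row lasts 1/12 s, in which the tool goes at most 41.7 mm and 7.16 degrees, less where a joint would pass 70% of its speed; a pose out of reach is approached as far as the arm can. A call with a gripper value outside its range is refused whole. The fingers move at their own pace and stop on an object; "force" is the grip in N (left out, the last holds). Time passes only in rows, so rows that do not move let the fingers close, or fill a call up. It gives the time, the measured TCP pose, the force, the opening and the grip force at its end, in the units of the state.
- robot.get_obs(): the state, without advancing time (a new reading comes with each control period).
- cams.grab_frame(name): name is "scene" or "side" or "wrist"; returns a dict with "color" (400x640x3 uint8, blue, green, red), "mtx" (3x3 intrinsics, pixels), "rvec" (rotation vector, rad) and "tvec" (3), from world to camera coordinates, as OpenCV has them; the wrist camera has in their place "hand_eye" (4x4, takes a point from camera to tool coordinates, whose origin is the TCP and whose axes are the flange's). Camera axes: x right, y down, z forward; pixel columns grow to the right and rows downward; lengths in m; the calibration is good to about 2 mm. A picture is of the moment at which its call begins: read the wrist's pose just before it. There is no depth.
- robot.finish_job(): hands the job in; it is judged then, once.
The state is a dict: "time": time; "joint_pos": joint angles; "joint_velocities": joint speeds; "tau": joint torques, N m; "tcp_pos": TCP position; "tcp_rot": TCP orientation; "contact_force": force on the tool from outside, world axes, zero at the start; "moment": the same for the moment, N m; "width": finger opening in m; "finger_force": force on a finger pad.
Only numpy, scipy, OpenCV 4.12 (cv2) and the standard library are available. Lean on these libraries where they do the work, as an engineer would, in place of code of your own. Each camera call takes 0.05 s, during which the arm holds its last target. There are 200 camera calls.

### The job

Check the three rotor sleeves with the stepped plug gauge: first lay the gauge, pin downhill, in its sloping rest and let go, so that you can take it by its upper end, then try it upright in each sleeve, working from the left recess to the right one, lowering it gently as far as it will go (a good bore takes the thin go part up to the step but not the thicker no-go part). Put the gauge back in its rest, then stand every sleeve that is too tight or too wide upright in the reject tray; the sleeve that fits stays in its recess.

Things in the scene. Friction and masses are not known exactly. Their poses are not given: they have to be found in the camera images.
- gauge_mid (a point): stepped plug gauge, 120 mm long, 150 g; this point is the centre of its handle, a pale metal eight-sided bar with dark rings 90 mm long, 24 mm across flats. Own x runs along the gauge towards the tip, y and z are square to flats. The handle ends at x = -45 and 45 mm; centre of mass near x = 25 mm. It first lies flat on the bench on a flat, axis 12 mm above the bench, pin to the right, and can be gripped across the handle
- gauge_tip (a point): centre of the gauge's tip face, 75 mm from gauge_mid along its x; same axes. Back from the tip: a 2 mm bevel, the bright go part 17 mm across, a bevelled step 16 mm behind the tip, then the no-go part 20.8 mm across up to the handle, 30 mm behind the tip
- rest: the gauge's sloping rest, a grey bent-plate stand fixed to the bench, base 125 x 72 mm; origin on the bench below the home point. Its channel slopes down at 45 degrees towards the stand's own x (to the robot's right, give or take the yaw)
- rest_channel: pose of gauge_mid when the gauge lies home: x runs down the slope, y level, z square to the floor, up; origin 90 mm above the bench. Flat floor at z = -12 mm from x = -6 to 81; flared side lips as high as the gauge's axis only from x = 22 to 81 (30 mm apart at the floor); tip stop at x = 77. The handle from x = -45 to 15 is free on both sides. Friction may keep the gauge from sliding down
- tray: shallow stainless reject tray, empty, 96 x 168 mm (x, y), rim 24 mm high, walls and floor 3 mm; origin under its centre
- recess_left (a point): centre of the floor of the pallet's left recess (seen from the robot). The pallet is a fixed grey plate 86 x 250 mm, 18 mm thick, with three round recesses 38 mm across and 8 mm deep in a row, 80 mm apart; y points along the row to the left
- recess_middle (a point): the same for the middle recess
- recess_right (a point): the same for the right recess
- beaker: bystander: beaker, 54 mm across, 70 mm high, behind the pallet; origin under its centre
- timer: bystander: white timer 60 x 64 x 20 mm; origin under its centre
- note_pad: bystander: yellow note pad 74 x 74 x 14 mm; origin under its centre
- sleeve_a_mid (a point): white slippery plastic tube-adapter sleeve, an upright cylinder 34 mm across, 48 mm tall, 90 g; this point is its centre, 24 mm above its foot. All three look alike from outside. Its bore is tight (about 15 mm), right (about 19 mm) or worn wide (about 23 mm); which sleeve is which differs each time and shows only by gauging. It stands with 2 mm of play all round in one of the pallet's recesses
- sleeve_a_mouth (a point): centre of that sleeve's bore at its upper rim, 48 mm above its foot; the bore runs right through along z (up)
- sleeve_b_mid (a point): white slippery plastic tube-adapter sleeve, an upright cylinder 34 mm across, 48 mm tall, 90 g; this point is its centre, 24 mm above its foot. All three look alike from outside. Its bore is tight (about 15 mm), right (about 19 mm) or worn wide (about 23 mm); which sleeve is which differs each time and shows only by gauging. It stands with 2 mm of play all round in one of the pallet's recesses
- sleeve_b_mouth (a point): centre of that sleeve's bore at its upper rim, 48 mm above its foot; the bore runs right through along z (up)
- sleeve_c_mid (a point): white slippery plastic tube-adapter sleeve, an upright cylinder 34 mm across, 48 mm tall, 90 g; this point is its centre, 24 mm above its foot. All three look alike from outside. Its bore is tight (about 15 mm), right (about 19 mm) or worn wide (about 23 mm); which sleeve is which differs each time and shows only by gauging. It stands with 2 mm of play all round in one of the pallet's recesses
- sleeve_c_mouth (a point): centre of that sleeve's bore at its upper rim, 48 mm above its foot; the bore runs right through along z (up)
Mind the look-alikes: they are no part of the job. What is shaped like the part that bears gauge_mid but brown is not meant.

How it is judged:
On the way, in this order (a step that is already met when the one before it is completed fails the run):
1. the gauge lies in the channel of its sloping rest, pin downhill, released (distance between gauge_mid and rest_channel below 0.014 m and angle between the x axis of gauge_mid and the x axis of rest_channel, either way round below 0.12 rad and x of gauge_tip in the frame of rest_channel above 0.05 m and contact force between the fingers and gauge below 0.05 N), for 0.2 s.
2. the upright gauge is lowered into the left recess's sleeve as far as it goes: onto the mouth (tight), to the step (right), or 5 mm or more past the step (wide) (((horizontal distance between sleeve_a_mid and recess_left below 0.012 m and horizontal distance between gauge_tip and sleeve_a_mouth below 0.006 m and z of gauge_tip in the frame of sleeve_a_mouth between -0.0045 and 0.0015 m and angle between the x axis of gauge_mid and the z axis of sleeve_a, either way round below 0.14 rad and contact force between gauge and sleeve_a above 0.3 N) or (horizontal distance between sleeve_b_mid and recess_left below 0.012 m and horizontal distance between gauge_tip and sleeve_b_mouth below 0.006 m and z of gauge_tip in the frame of sleeve_b_mouth between -0.0195 and -0.013 m and angle between the x axis of gauge_mid and the z axis of sleeve_b, either way round below 0.14 rad and contact force between gauge and sleeve_b above 0.3 N) or (horizontal distance between sleeve_c_mid and recess_left below 0.012 m and horizontal distance between gauge_tip and sleeve_c_mouth below 0.006 m and z of gauge_tip in the frame of sleeve_c_mouth between -0.034 and -0.021 m and angle between the x axis of gauge_mid and the z axis of sleeve_c, either way round below 0.14 rad))), for 0.15 s.
3. the upright gauge is lowered into the middle recess's sleeve as far as it goes: onto the mouth (tight), to the step (right), or 5 mm or more past the step (wide) (((horizontal distance between sleeve_a_mid and recess_middle below 0.012 m and horizontal distance between gauge_tip and sleeve_a_mouth below 0.006 m and z of gauge_tip in the frame of sleeve_a_mouth between -0.0045 and 0.0015 m and angle between the x axis of gauge_mid and the z axis of sleeve_a, either way round below 0.14 rad and contact force between gauge and sleeve_a above 0.3 N) or (horizontal distance between sleeve_b_mid and recess_middle below 0.012 m and horizontal distance between gauge_tip and sleeve_b_mouth below 0.006 m and z of gauge_tip in the frame of sleeve_b_mouth between -0.0195 and -0.013 m and angle between the x axis of gauge_mid and the z axis of sleeve_b, either way round below 0.14 rad and contact force between gauge and sleeve_b above 0.3 N) or (horizontal distance between sleeve_c_mid and recess_middle below 0.012 m and horizontal distance between gauge_tip and sleeve_c_mouth below 0.006 m and z of gauge_tip in the frame of sleeve_c_mouth between -0.034 and -0.021 m and angle between the x axis of gauge_mid and the z axis of sleeve_c, either way round below 0.14 rad))), for 0.15 s.
4. the upright gauge is lowered into the right recess's sleeve as far as it goes: onto the mouth (tight), to the step (right), or 5 mm or more past the step (wide) (((horizontal distance between sleeve_a_mid and recess_right below 0.012 m and horizontal distance between gauge_tip and sleeve_a_mouth below 0.006 m and z of gauge_tip in the frame of sleeve_a_mouth between -0.0045 and 0.0015 m and angle between the x axis of gauge_mid and the z axis of sleeve_a, either way round below 0.14 rad and contact force between gauge and sleeve_a above 0.3 N) or (horizontal distance between sleeve_b_mid and recess_right below 0.012 m and horizontal distance between gauge_tip and sleeve_b_mouth below 0.006 m and z of gauge_tip in the frame of sleeve_b_mouth between -0.0195 and -0.013 m and angle between the x axis of gauge_mid and the z axis of sleeve_b, either way round below 0.14 rad and contact force between gauge and sleeve_b above 0.3 N) or (horizontal distance between sleeve_c_mid and recess_right below 0.012 m and horizontal distance between gauge_tip and sleeve_c_mouth below 0.006 m and z of gauge_tip in the frame of sleeve_c_mouth between -0.034 and -0.021 m and angle between the x axis of gauge_mid and the z axis of sleeve_c, either way round below 0.14 rad))), for 0.15 s.
At the end, for the whole second after the job is handed in: Gauge released at rest in its sloping rest, pin downhill (within 14 mm and 0.12 rad of home); the tight and the wide sleeve stand upright (0.1 rad) at rest on the floor of the reject tray; the sleeve that fits stands upright in a pallet recess, within 6 mm of its centre (all of step 1 and x of sleeve_a_mid in the frame of tray between -0.03 and 0.03 m and y of sleeve_a_mid in the frame of tray between -0.066 and 0.066 m and height (world z) of each of sleeve_a_mid, sleeve_c_mid below 0.032 m and angle between each of sleeve_a_mid, sleeve_c_mid's own z axis and vertical below 0.1 rad and linear speed of each of sleeve_a, sleeve_c, gauge below 0.02 m/s and x of sleeve_c_mid in the frame of tray between -0.03 and 0.03 m and y of sleeve_c_mid in the frame of tray between -0.066 and 0.066 m and (horizontal distance between sleeve_b_mid and recess_left below 0.006 m or horizontal distance between sleeve_b_mid and recess_middle below 0.006 m or horizontal distance between sleeve_b_mid and recess_right below 0.006 m) and height (world z) of sleeve_b_mid below 0.038 m and angle between sleeve_b_mid's own z axis and vertical below 0.08 rad); the robot touches nothing.
It fails at once if the gauge is forced: more than 45 N between gauge and a sleeve (contact force between gauge and sleeve_a above 45 N or contact force between gauge and sleeve_b above 45 N or contact force between gauge and sleeve_c above 45 N).
It fails at once if the beaker, the timer or the note pad is pushed more than 25 mm (distance of any of beaker, timer, note_pad from where it was at the start of the episode above 0.025 m).
It fails at once if the sleeve that fits is taken out of its recess (height (world z) of sleeve_b_mid above 0.05 m).
It also fails if it takes over 72 s, if anything falls off the work surface, if the arm or the gripper's body presses on something with over 40 N, if the wrist force passes 120 N, or if a joint passes its speed limit or range.

## Working session

There is one attempt and no reset: what is moved stays moved. The work goes in short steps, Python scripts to look and compute and a tool call to move; the robot and the scene stay as the last step left them, time stands still between calls to the robot, and variables do not carry over. Pictures are saved under pics/ and viewed, at most 10 in all, crops included, and the job is handed in when it is done.

Besides the shell and the picture viewer there is one more tool, called after "Request:" in YAML: its name, and indented under it one key for each argument. drive_tool: Moves the arm, as the interface text tells. Its arguments: {"type":"object","properties":{"series":{"type":"array","items":{"type":"object","properties":{"claw":{"type":"number"},"translation":{"type":"array","items":{"type":"number"}},"rot":{"type":"array","items":{"type":"number"}}}}},"force":{"type":"number"}},"required":["series"]}

```bash
ls; mkdir -p pics
python3 - <<'E'
from cell import robot,cams
import cv2,numpy as np,pickle
o=robot.get_obs();print(o)
d={}
for n in ["scene","side","wrist"]:
    f=cams.grab_frame(n);d[n]=f;cv2.imwrite(f"pics/{n}0.png",f["color"])
    print(n,{k:np.round(v,4).tolist() for k,v in f.items() if k!="color"})
pickle.dump((o,d),open("f0.pkl","wb"))
E
```

```text
pics
{'time': 0.0, 'joint_pos': array([-1.3634992 ,  0.61590819, -0.0126311 ,  1.42488178,  0.00811855,
        1.10339834, -0.04038131]), 'joint_velocities': array([-3.35185730e-04,  1.45736334e-03,  4.65163822e-05, -1.06588985e-04,
        2.04385685e-03, -9.60553798e-04, -7.66875715e-04]), 'tau': array([-2.23286343e-04, -4.58925068e+01,  2.09003873e-01, -1.65743583e+01,
       -6.11336972e-02,  2.03627563e-02,  2.23281554e-04]), 'tcp_pos': array([0.15039343, 0.63155247, 0.21749397]), 'tcp_rot': array([ 1.16580017e-01,  9.93180487e-01, -1.26631302e-03, -1.26311395e-04]), 'contact_force': array([-0.17669714, -0.16011005,  0.61105514]), 'moment': array([-0.01777712,  0.03042272, -0.03717125]), 'finger_force': 0.0, 'width': 0.09305882910685838}
scene {'mtx': [[386.2759, 0.0, 323.0254], [0.0, 386.2759, 200.9995], [0.0, 0.0, 1.0]], 'rvec': [2.1678, -0.8756, 0.386], 'tvec': [-0.3834, 0.3401, 1.0192]}
side {'mtx': [[409.1521, 0.0, 317.2309], [0.0, 409.1521, 195.342], [0.0, 0.0, 1.0]], 'rvec': [2.0024, -0.5078, 0.2994], 'tvec': [-0.4851, 0.2287, 1.0714]}
wrist {'mtx': [[292.8781, 0.0, 317.6665], [0.0, 292.8781, 198.2804], [0.0, 0.0, 1.0]], 'hand_eye': [[-0.0001, -0.954, -0.2999, 0.0848], [1.0, 0.0002, -0.0011, 0.0002], [0.0011, -0.2999, 0.954, -0.1666], [0.0, 0.0, 0.0, 1.0]]}
```

View pics/scene0.png

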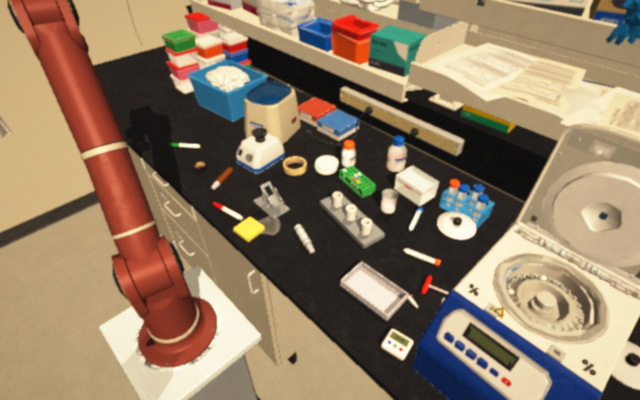

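View pics/side0.png

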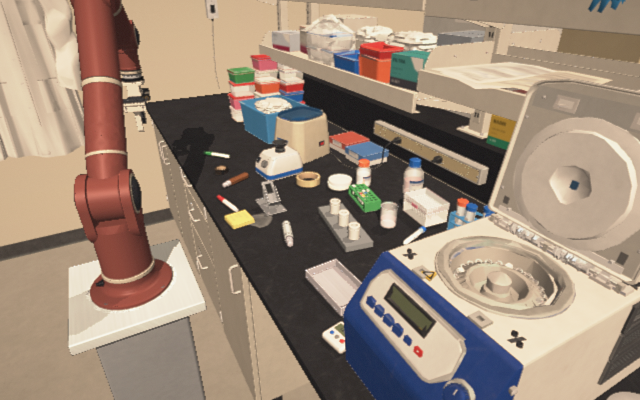

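Candidates for the gauge in scene: the pale ringed bar at (304,238) and the brown look-alike at (222,178). By its description I choose the pale one. The rest is at about (270,200), the pallet at (352,218) with sleeves at (338,199), (351,212) and (366,226), the tray at (378,290), and the note pad at (249,229). I'll check the choice in a close crop.

Run:
```python
import pickle,cv2,numpy as np
o,d=pickle.load(open("f0.pkl","rb"))
def crop(n,x,y,w,h,s):
    return cv2.resize(d[n]["color"][y:y+h,x:x+w],None,fx=s,fy=s,interpolation=cv2.INTER_CUBIC)
a=crop("scene",240,170,160,150,4) # 640x600
cv2.imwrite("pics/c1.png",a)
b=crop("side",220,175,160,150,4)
cv2.imwrite("pics/c2.png",b)
```

```text
(no output)
```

View pics/c1.png

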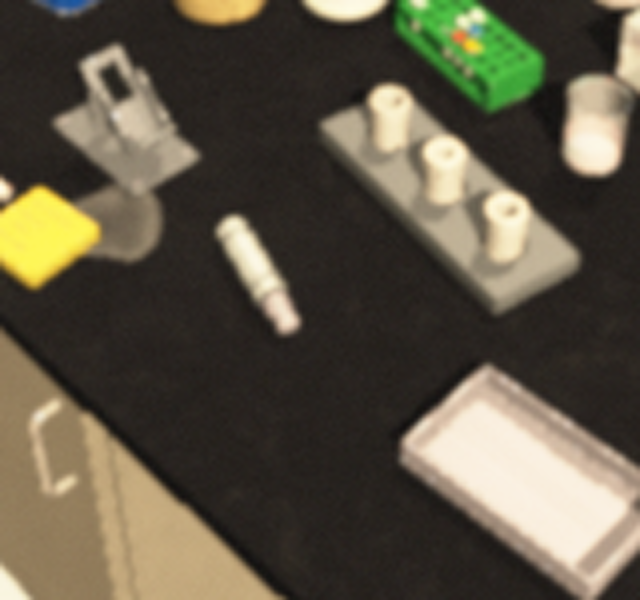

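View pics/c2.png

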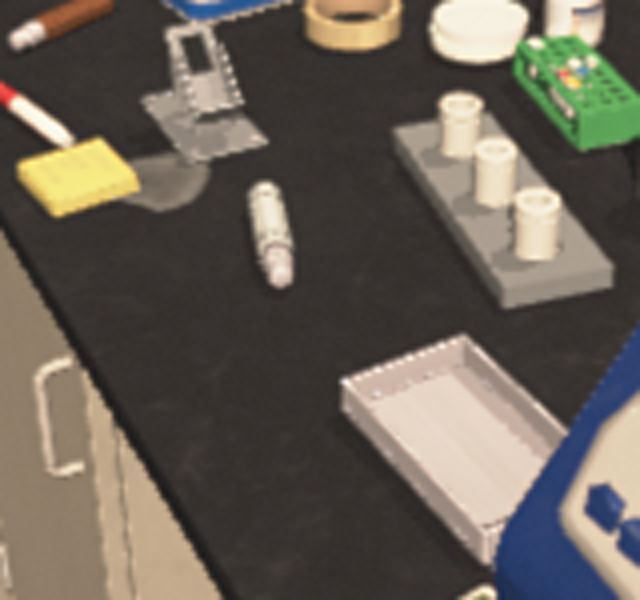

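The crops confirm the pale ringed gauge, with its tail at scene (298,226) and tip at (312,250). The rest's upper edge lies to the upper left, so its channel runs down to the lower right. The note pad is close to the rest base.

```bash
cat > h.py <<'E'
import cv2,numpy as np,pickle
from scipy.optimize import least_squares
from scipy.spatial.transform import Rotation as R
def proj(f,P): return cv2.projectPoints(np.float64(P).reshape(-1,1,3),f["rvec"],f["tvec"],f["mtx"],None)[0][:,0]
def place(q,L):
    c,s=np.cos(q[2]),np.sin(q[2]); L=np.atleast_2d(np.float64(L))
    return np.c_[q[0]+c*L[:,0]-s*L[:,1],q[1]+s*L[:,0]+c*L[:,1],L[:,2]]
def fit(obs,q0,name=""):
    # obs: list of (frame, local pts, pixels)
    r=lambda q: np.concatenate([(proj(f,place(q,L))-np.float64(p)).ravel() for f,L,p in obs])
    s=least_squares(r,q0,x_scale=[.01,.01,.1],loss='soft_l1'); print(name,np.round(s.x,4),"res",np.round(r(s.x),1).tolist()); return s.x
E
python3 - <<'E'
from h import *
o,d=pickle.load(open("f0.pkl","rb")); S,D=d["scene"],d["side"]
cs=lambda p:(np.float64(p)-1.5)/4+[240,170]
cd=lambda p:(np.float64(p)-1.5)/4+[220,175]
q0=[.6,-.1,0]
L=[[-.045,0,.012],[.075,0,.012]]
fit([(S,L,cs([[230,222],[290,326]])),(D,L,cd([[263,188],[280,280]]))],[.55,0,-1.5],"gauge")
L=[[-.043,.125,.018],[.043,-.125,.018],[-.043,-.125,.018]]
M=[[0,.08,.058],[0,0,.058],[0,-.08,.058]]
fit([(S,L+M,cs([[320,128],[580,256],[498,298],[390,97],[445,153],[507,210]])),(D,L+M,cd([[393,130],[612,265],[505,290],[460,103],[496,150],[538,199]]))],q0,"pallet")
L=[[.048,.084,.024],[-.048,.084,.024],[-.048,-.084,.024]]
fit([(S,L,cs([[487,368],[402,445],[592,588]])),(D,L,cd([[463,337],[343,383],[487,548]]))],[.5,-.3,0],"tray")
# rest base corners triangulated on bench, top edge by two-view triangulation
P=[f["mtx"]@np.c_[cv2.Rodrigues(f["rvec"])[0],f["tvec"].reshape(3)] for f in (S,D)]
a=cs([[55,125],[140,190],[200,155],[82,62],[118,45]]);b=cd([[145,97],[190,160],[268,140],[167,35],[207,22]])
X=cv2.triangulatePoints(P[0],P[1],a.T,b.T);print(np.round((X[:3]/X[3]).T,4))
# gripper start
print(R.from_quat(o["tcp_rot"]).as_matrix().round(3))
E
```

```text
gauge [ 0.4554  0.018  -1.8977] res [-0.3, 0.7, -0.7, -0.3, 0.6, 1.3, 0.4, -0.7]
pallet [ 0.6261 -0.0365 -0.1651] res [-0.4, -0.8, -0.2, -0.2, -0.4, 0.6, -0.4, 0.8, 0.0, -0.1, -0.2, -0.2, 0.1, -0.2, 0.6, 0.5, 0.2, -0.2, 0.1, 0.1, 0.3, -0.1, -0.0, 0.3]
tray [ 0.4594 -0.2819  0.0498] res [-0.1, 0.1, -0.0, 0.1, 0.3, 0.2, 0.4, 0.2, -0.2, 0.3, -0.3, -2.2]
[[0.4435 0.2653 0.0094]
 [0.4416 0.1463 0.0086]
 [0.5109 0.1465 0.007 ]
 [0.4658 0.2477 0.0758]
 [0.4978 0.2353 0.0853]]
[[-0.973  0.232 -0.001]
 [ 0.232  0.973 -0.002]
 [-0.    -0.003 -1.   ]]
```

```bash
cat >> h.py <<'E'
def Rt(ax,ay,az=None):
    "tool rotation from desired tool z and (approx) tool y"
    z=np.float64(ax)/np.linalg.norm(ax); y=np.float64(ay)-np.dot(ay,z)*z; y/=np.linalg.norm(y)
    return R.from_matrix(np.c_[np.cross(y,z),y,z])
def down(deg): a=np.radians(deg); return Rt([0,0,-1],[np.cos(a),np.sin(a),0])
def plan(p0,R0,p1,R1,n=10):
    "n equal rows (tool axes); translation in the axes before the row's turn"
    rv=(R0.inv()*R1).as_rotvec()/n
    A=sum(R.from_rotvec(k*rv).as_matrix() for k in range(n))
    t=np.linalg.solve(A,R0.inv().apply(np.float64(p1)-p0))*100
    print(f"n={n} trans {np.round(t,2).tolist()} rot {np.round(rv,4).tolist()} |t|={np.linalg.norm(t):.2f}cm |r|={np.degrees(np.linalg.norm(rv)):.1f}deg")
def now():
    from cell import robot
    o=robot.get_obs(); r=R.from_quat(o["tcp_rot"])
    print("t %.2f"%o["time"],"p",o["tcp_pos"].round(4),"z",r.as_matrix()[:,2].round(3),"y",r.as_matrix()[:,1].round(3),"w %.4f f %.1f"%(o["width"],o["finger_force"]),"F",o["contact_force"].round(1),"q",o["joint_pos"].round(2))
    return o["tcp_pos"],r
def pix_to_plane(f,T,uv,z):
    "wrist pixel -> world point at height z; T=(p,R)"
    H=f["hand_eye"]; d=cv2.undistortPoints(np.float64(uv).reshape(-1,1,2),f["mtx"],None)[:,0]
    d=np.c_[d,np.ones(len(d))]@H[:3,:3].T; d=T[1].apply(d); c=T[1].apply(H[:3,3])+T[0]
    return c+d*((z-c[2])/d[:,2])[:,None]
E
python3 -c "
from h import *
p,r=now(); plan(p,r,[.46,.12,.31],down(-18.7),20)"
```

```text
t 0.15 p [0.1504 0.6317 0.2178] z [-0.    -0.002 -1.   ] y [ 0.232  0.973 -0.002] w 0.0932 f 0.0 F [ 0.2  0.5 -0.4] q [-1.36  0.62 -0.01  1.42  0.01  1.1  -0.04]
n=20 trans [-3.36, -0.01, -0.46] rot [-0.0001, 0.0001, 0.0832] |t|=3.40cm |r|=4.8deg
```

Request:
drive_tool:
  series:
    - {"claw":0,"translation":[-3.36,0,-0.46],"rot":[0,0,0.0832]}
    - {"claw":0,"translation":[-3.36,0,-0.46],"rot":[0,0,0.0832]}
    - {"claw":0,"translation":[-3.36,0,-0.46],"rot":[0,0,0.0832]}
    - {"claw":0,"translation":[-3.36,0,-0.46],"rot":[0,0,0.0832]}
    - {"claw":0,"translation":[-3.36,0,-0.46],"rot":[0,0,0.0832]}
    - {"claw":0,"translation":[-3.36,0,-0.46],"rot":[0,0,0.0832]}
    - {"claw":0,"translation":[-3.36,0,-0.46],"rot":[0,0,0.0832]}
    - {"claw":0,"translation":[-3.36,0,-0.46],"rot":[0,0,0.0832]}
    - {"claw":0,"translation":[-3.36,0,-0.46],"rot":[0,0,0.0832]}
    - {"claw":0,"translation":[-3.36,0,-0.46],"rot":[0,0,0.0832]}

```text
time: 0.98
tcp_pos: [0.4196, 0.4444, 0.2643]
tcp_rot: [0.51, 0.86, -0.0, 0.0]
contact_force: [0.4, 0.4, -0.8]
width: 0.0928
finger_force: 0.0
```

Request:
drive_tool:
  series:
    - {"claw":0,"translation":[-3.36,0,-0.46],"rot":[0,0,0.0832]}
    - {"claw":0,"translation":[-3.36,0,-0.46],"rot":[0,0,0.0832]}
    - {"claw":0,"translation":[-3.36,0,-0.46],"rot":[0,0,0.0832]}
    - {"claw":0,"translation":[-3.36,0,-0.46],"rot":[0,0,0.0832]}
    - {"claw":0,"translation":[-3.36,0,-0.46],"rot":[0,0,0.0832]}
    - {"claw":0,"translation":[-3.36,0,-0.46],"rot":[0,0,0.0832]}
    - {"claw":0,"translation":[-3.36,0,-0.46],"rot":[0,0,0.0832]}
    - {"claw":0,"translation":[-3.36,0,-0.46],"rot":[0,0,0.0832]}
    - {"claw":0,"translation":[-3.36,0,-0.46],"rot":[0,0,0.0832]}
    - {"claw":0,"translation":[-3.36,0,-0.46],"rot":[0,0,0.0832]}

```text
time: 1.82
tcp_pos: [0.4608, 0.1202, 0.3106]
tcp_rot: [0.814, 0.581, -0.0, 0.0]
contact_force: [-0.2, 0.8, -0.6]
width: 0.0931
finger_force: 0.0
```

Run:
```python
from h import *
from cell import cams
T=now(); f=cams.grab_frame("wrist"); pickle.dump((T[0],T[1].as_quat(),f),open("w1.pkl","wb"))
cv2.imwrite("pics/w1.png",cv2.resize(f["color"],(800,500),interpolation=cv2.INTER_CUBIC)); now()
```

```text
t 1.82 p [0.4608 0.1202 0.3106] z [-0. -0. -1.] y [ 0.945 -0.326 -0.   ] w 0.0931 f 0.0 F [-0.2  0.8 -0.6] q [-0.69  0.28  0.52  1.77 -0.15  1.14 -0.46]
t 1.87 p [0.4597 0.1117 0.3121] z [-0.    -0.004 -1.   ] y [ 0.941 -0.339  0.001] w 0.0930 f 0.0 F [-2.6 -5.1  0.5] q [-0.69  0.27  0.53  1.77 -0.15  1.14 -0.46]
```

View pics/w1.png

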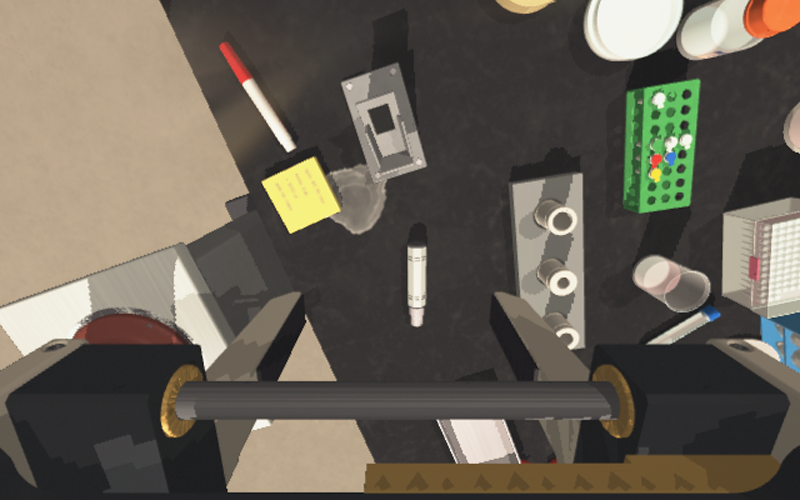

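The wrist view shows the gauge from (417,243) to (417,325), aligned with the tool's x. The rest base corners are at (342,93), (400,64), (427,162) and (375,183). The sleeves are at (562,222), (562,282) and (566,330). I'll zoom in on the rest.

Run:
```python
from h import *
p,q,f=pickle.load(open("w1.pkl","rb")); c=f["color"]
a=cv2.resize(c[45:155,265:350],None,fx=5,fy=5,interpolation=cv2.INTER_CUBIC)
b=cv2.resize(c[180:290,310:360],None,fx=5,fy=5,interpolation=cv2.INTER_CUBIC)
cv2.imwrite("pics/w1c.png",np.hstack([a,b]))
```

```text
(no output)
```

View pics/w1c.png

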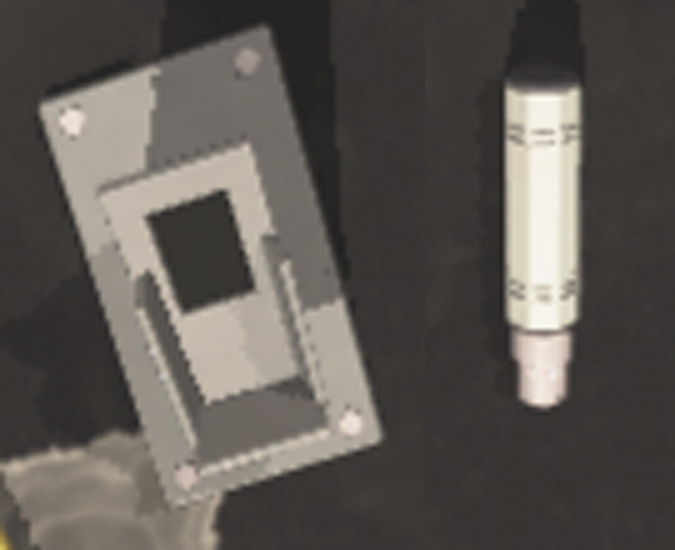

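Run:
```python
from h import *
p,q,f=pickle.load(open("w1.pkl","rb")); T=(p,R.from_quat(q))
cr=lambda a:(np.float64(a)-2)/5+[265,45]
cg=lambda a:(np.float64(a)-[427,2])/5+[310,180]
g=pix_to_plane(f,T,cg([[543,90],[543,328]]),.024);print("gauge",g.round(4),np.linalg.norm(g[0]-g[1]),"mid",g.mean(0).round(4),np.degrees(np.arctan2(*(g[1]-g[0])[[1,0]])))
b=pix_to_plane(f,T,cr([[38,105],[268,26],[383,440],[175,507]]),.002);print("base",b.round(4).tolist(),b.mean(0).round(4))
d=b[2]-b[1]+b[3]-b[0];print("len",np.linalg.norm(d)/2,"wid",np.linalg.norm(b[1]-b[0]),np.linalg.norm(b[2]-b[3]),"yaw",np.degrees(np.arctan2(d[1],d[0])))
t=pix_to_plane(f,T,cr([[98,190],[248,143]]),.086);u=d/np.linalg.norm(d)
print("top edge",t.round(4).tolist(),np.linalg.norm(t[0]-t[1]),"home est",(t.mean(0)+.0127*u).round(4))
s=pix_to_plane(f,T,cr([[205,472],[325,430]]),.034);print("stop",s.round(4).tolist(),s.mean(0).round(4),"along from home est",(s.mean(0)-t.mean(0)-.0127*u)@u)
m=pix_to_plane(f,T,np.float64([[562,222],[563,283],[567,330]])/1.25,.058);print("mouths",m.round(4).tolist())
P=lambda k:place([.6261,-.0365,-.1651],[[0,k*.08,.058]]);print([P(k).round(4).tolist() for k in(1,0,-1)])
```

```text
gauge [[ 0.4652  0.0576  0.024 ]
 [ 0.4387 -0.0234  0.024 ]] 0.08524313689441136 mid [0.452  0.0171 0.024 ] -108.10119755232988
base [[0.4423, 0.276, 0.002], [0.5139, 0.2738, 0.002], [0.5098, 0.1494, 0.002], [0.4401, 0.1511, 0.002]] [0.4765 0.2126 0.002 ]
len 0.12467286491310255 wid 0.07168652008145508 0.06976942371186381 yaw -91.46399028151274
top edge [[0.4572, 0.2396, 0.086], [0.4961, 0.2377, 0.086]] 0.038932507399645745 home est [0.4763 0.2259 0.086 ]
stop [[0.4553, 0.1612, 0.034], [0.4929, 0.1612, 0.034]] [0.4741 0.1612 0.034 ] along from home est 0.06478147436108685
mouths [[0.6381, 0.0418, 0.058], [0.6239, -0.0353, 0.058], [0.6159, -0.102, 0.058]]
[[[0.6392, 0.0424, 0.058]], [[0.6261, -0.0365, 0.058]], [[0.613, -0.1154, 0.058]]]
```

Run:
```python
from h import *
p,r=now(); plan(p,r,[.454,.0175,.045],down(-18.3),9)
```

```text
t 1.87 p [0.4597 0.1117 0.3121] z [-0.    -0.004 -1.   ] y [ 0.941 -0.339  0.001] w 0.0930 f 0.0 F [-2.6 -5.1  0.5] q [-0.69  0.27  0.53  1.77 -0.15  1.14 -0.46]
n=9 trans [-1.0, 0.28, 2.97] rot [0.0001, 0.0004, -0.0029] |t|=3.15cm |r|=0.2deg
```

Request:
drive_tool:
  series:
    - {"claw":0,"translation":[-1.09,0.3,2.95],"rot":[0,0,-0.0025]}
    - {"claw":0,"translation":[-1.09,0.3,2.95],"rot":[0,0,-0.0025]}
    - {"claw":0,"translation":[-1.09,0.3,2.95],"rot":[0,0,-0.0025]}
    - {"claw":0,"translation":[-1.09,0.3,2.95],"rot":[0,0,-0.0025]}
    - {"claw":0,"translation":[-1.09,0.3,2.95],"rot":[0,0,-0.0025]}
    - {"claw":0,"translation":[-1.09,0.3,2.95],"rot":[0,0,-0.0025]}
    - {"claw":0,"translation":[-1.09,0.3,2.95],"rot":[0,0,-0.0025]}
    - {"claw":0,"translation":[-1.09,0.3,2.95],"rot":[0,0,-0.0025]}
    - {"claw":0,"translation":[-1.09,0.3,2.95],"rot":[0,0,-0.0025]}
    - {"claw":0,"translation":[0,0,0],"rot":[0,0,0]}

```text
time: 2.7
tcp_pos: [0.4527, 0.018, 0.0412]
tcp_rot: [0.807, 0.59, -0.004, -0.002]
contact_force: [-0.4, -0.3, -0.6]
width: 0.0934
finger_force: 0.0
```

Run:
```python
from h import *
p,r=now(); plan(p,r,[.454,.0175,.004],down(-18.3),4)
```

```text
t 2.70 p [0.4527 0.018  0.0412] z [-0.009 -0.002 -1.   ] y [ 0.953 -0.303 -0.008] w 0.0934 f 0.0 F [-0.4 -0.3 -0.6] q [-0.29  0.63  0.29  2.15 -0.43  0.42  0.04]
n=4 trans [0.0, 0.04, 0.93] rot [-0.0021, 0.0012, 0.0028] |t|=0.93cm |r|=0.2deg
```

Request:
drive_tool:
  series:
    - {"claw":0,"translation":[0,0.03,1.0],"rot":[0,0,0]}
    - {"claw":0,"translation":[0,0.03,1.0],"rot":[0,0,0]}
    - {"claw":0,"translation":[0,0.02,1.0],"rot":[0,0,0]}
    - {"claw":0,"translation":[0,0,1.0],"rot":[0,0,0]}
    - {"claw":1,"translation":[0,0,0],"rot":[0,0,0]}
    - {"claw":1,"translation":[0,0,0],"rot":[0,0,0]}
    - {"claw":1,"translation":[0,0,0],"rot":[0,0,0]}
    - {"claw":1,"translation":[0,0,0],"rot":[0,0,0]}
    - {"claw":1,"translation":[0,0,0],"rot":[0,0,0]}
    - {"claw":1,"translation":[0,0,0],"rot":[0,0,0]}
  force: 40

```text
time: 3.53
tcp_pos: [0.4572, 0.0203, 0.0057]
tcp_rot: [0.806, 0.592, 0.0, 0.0]
contact_force: [-0.4, 0.2, -0.1]
width: 0.058
finger_force: 0.0
```

Run:
```python
from h import *
p,r=now()
# rest frame
yaw=np.radians(-91.4); hx=np.r_[np.cos(yaw),np.sin(yaw),0]; k=np.sqrt(.5)
cx=k*hx+[0,0,-k]; cz=k*hx+[0,0,k]; cy=np.cross(cz,cx); H=np.r_[.4760,.2257,.090]
print(cx,cy,cz)
# gauge mid in tool frame: at tcp height .012 axis -> offset
off=.012-p[2]; print("axis offset behind TCP",off)
Rg=Rt(-cz,-cy if r.as_matrix()[0,1]*(-cy[0])>0 else cy); print("tool x",Rg.as_matrix()[:,0].round(3),"y",Rg.as_matrix()[:,1].round(3))
pre=H+cz*.06-cz*off
home=H+cz*.004-cz*off
print("pre",pre,"home",home)
plan(p,r,[p[0],p[1],.14],r,4)
plan([p[0],p[1],.14],r,pre,Rg,12)
```

```text
t 3.53 p [0.4572 0.0203 0.0057] z [ 0.001  0.    -1.   ] y [ 0.954 -0.3    0.001] w 0.0580 f 0.0 F [-0.4  0.2 -0.1] q [-0.24  0.7   0.22  2.17 -0.47  0.32  0.07]
[-0.01727616 -0.7068957  -0.70710678] [ 0.99970149 -0.02443218  0.        ] [-0.01727616 -0.7068957   0.70710678]
axis offset behind TCP 0.006298624127132536
tool x [0.017 0.707 0.707] y [ 1.    -0.024  0.   ]
pre [0.47507225 0.18773873 0.12797261] home [0.47603971 0.22732489 0.08837463]
n=4 trans [0.0, 0.0, -3.36] rot [0.0, 0.0, 0.0] |t|=3.36cm |r|=0.0deg
n=12 trans [1.31, -0.1, 0.61] rot [0.0092, 0.065, -0.0221] |t|=1.45cm |r|=4.0deg
```

Request:
drive_tool:
  series:
    - {"claw":1,"translation":[-0.15,-0.1,0.1],"rot":[0,0,0.005]}
    - {"claw":1,"translation":[-0.15,-0.1,0.1],"rot":[0,0,0.005]}
    - {"claw":1,"translation":[0,0,0],"rot":[0,0,0]}
    - {"claw":1,"translation":[0,0,0],"rot":[0,0,0]}
    - {"claw":1,"translation":[0,0,0],"rot":[0,0,0]}
    - {"claw":1,"translation":[0,0,0],"rot":[0,0,0]}
    - {"claw":1,"translation":[0,0,0],"rot":[0,0,0]}
    - {"claw":1,"translation":[0,0,0],"rot":[0,0,0]}
    - {"claw":1,"translation":[0,0,0],"rot":[0,0,0]}
    - {"claw":1,"translation":[0,0,0],"rot":[0,0,0]}

```text
time: 4.37
tcp_pos: [0.454, 0.0179, 0.0031]
tcp_rot: [0.809, 0.588, -0.0, -0.0]
contact_force: [0.0, -0.6, -1.2]
width: 0.0235
finger_force: 40.0
```

```bash
cat >> h.py <<'E'
yaw=np.radians(-91.4); hx=np.r_[np.cos(yaw),np.sin(yaw),0]; k=np.sqrt(.5)
cx=k*hx+[0,0,-k]; cz=k*hx+[0,0,k]; cy=np.cross(cz,cx); H=np.r_[.4760,.2257,.090]
Rg=Rt(-cz,cy)
E
python3 - <<'E'
from h import *
p,r=now(); off=.012-p[2]
plan(p,r,[p[0],p[1],.14],r,4)
plan([p[0],p[1],.14],r,H+cz*.05-cz*off,Rg,14)
E
```

```text
t 4.37 p [0.454  0.0179 0.0031] z [-0. -0. -1.] y [ 0.951 -0.309 -0.   ] w 0.0235 f 40.0 F [ 0.  -0.6 -1.2] q [-0.23  0.7   0.22  2.17 -0.48  0.31  0.07]
n=4 trans [-0.0, -0.0, -3.42] rot [0.0, 0.0, 0.0] |t|=3.42cm |r|=0.0deg
n=14 trans [1.18, -0.07, 0.62] rot [0.0081, 0.0557, -0.0196] |t|=1.33cm |r|=3.4deg
```

Request:
drive_tool:
  series:
    - {"claw":1,"translation":[0,0,-3.42],"rot":[0,0,0]}
    - {"claw":1,"translation":[0,0,-3.42],"rot":[0,0,0]}
    - {"claw":1,"translation":[0,0,-3.42],"rot":[0,0,0]}
    - {"claw":1,"translation":[0,0,-3.42],"rot":[0,0,0]}
    - {"claw":1,"translation":[1.18,-0.07,0.62],"rot":[0.0081,0.0557,-0.0196]}
    - {"claw":1,"translation":[1.18,-0.07,0.62],"rot":[0.0081,0.0557,-0.0196]}
    - {"claw":1,"translation":[1.18,-0.07,0.62],"rot":[0.0081,0.0557,-0.0196]}
    - {"claw":1,"translation":[1.18,-0.07,0.62],"rot":[0.0081,0.0557,-0.0196]}
    - {"claw":1,"translation":[1.18,-0.07,0.62],"rot":[0.0081,0.0557,-0.0196]}
    - {"claw":1,"translation":[1.18,-0.07,0.62],"rot":[0.0081,0.0557,-0.0196]}

```text
time: 5.2
tcp_pos: [0.469, 0.0918, 0.1131]
tcp_rot: [0.761, 0.626, 0.121, -0.118]
contact_force: [0.4, 0.2, -1.7]
width: 0.0234
finger_force: 40.0
```

Request:
drive_tool:
  series:
    - {"claw":1,"translation":[1.18,-0.07,0.62],"rot":[0.0081,0.0557,-0.0196]}
    - {"claw":1,"translation":[1.18,-0.07,0.62],"rot":[0.0081,0.0557,-0.0196]}
    - {"claw":1,"translation":[1.18,-0.07,0.62],"rot":[0.0081,0.0557,-0.0196]}
    - {"claw":1,"translation":[1.18,-0.07,0.62],"rot":[0.0081,0.0557,-0.0196]}
    - {"claw":1,"translation":[1.18,-0.07,0.62],"rot":[0.0081,0.0557,-0.0196]}
    - {"claw":1,"translation":[1.18,-0.07,0.62],"rot":[0.0081,0.0557,-0.0196]}
    - {"claw":1,"translation":[1.18,-0.07,0.62],"rot":[0.0081,0.0557,-0.0196]}
    - {"claw":1,"translation":[1.18,-0.07,0.62],"rot":[0.0081,0.0557,-0.0196]}
    - {"claw":1,"translation":[0,0,0],"rot":[0,0,0]}
    - {"claw":1,"translation":[0,0,0],"rot":[0,0,0]}

```text
time: 6.03
tcp_pos: [0.476, 0.1961, 0.1177]
tcp_rot: [0.662, 0.645, 0.273, -0.267]
contact_force: [0.0, 0.2, 0.4]
width: 0.0234
finger_force: 40.0
```

Run:
```python
from h import *
p,r=now(); print(np.degrees((Rg*r.inv()).magnitude())); off=.009
plan(p,r,H+cz*.001-cz*off,Rg,8)
```

```text
t 6.03 p [0.476  0.1961 0.1177] z [ 0.018  0.706 -0.708] y [ 1.    -0.026 -0.001] w 0.0234 f 40.0 F [0.  0.2 0.4] q [ 0.24  0.68 -0.34  2.11 -1.09  0.66  0.93]
0.167492445082262
n=8 trans [0.02, -0.01, 0.61] rot [0.0001, 0.0002, -0.0003] |t|=0.61cm |r|=0.0deg
```

Request:
drive_tool:
  series:
    - {"claw":1,"translation":[0.02,0,0.6],"rot":[0,0,0]}
    - {"claw":1,"translation":[0.02,0,0.6],"rot":[0,0,0]}
    - {"claw":1,"translation":[0.02,0,0.6],"rot":[0,0,0]}
    - {"claw":1,"translation":[0.02,0,0.6],"rot":[0,0,0]}
    - {"claw":1,"translation":[0.02,0,0.6],"rot":[0,0,0]}
    - {"claw":1,"translation":[0.02,0,0.6],"rot":[0,0,0]}
    - {"claw":1,"translation":[0.02,0,0.6],"rot":[0,0,0]}
    - {"claw":1,"translation":[0.02,0,0.5],"rot":[0,0,0]}
    - {"claw":1,"translation":[0,0,0],"rot":[0,0,0]}
    - {"claw":1,"translation":[0,0,0],"rot":[0,0,0]}

```text
time: 6.87
tcp_pos: [0.4767, 0.2314, 0.0862]
tcp_rot: [0.661, 0.645, 0.274, -0.267]
contact_force: [0.1, 0.4, -1.2]
width: 0.0234
finger_force: 40.0
```

Run:
```python
from h import *
from cell import cams
p,r=now()
ims=[cv2.resize(cams.grab_frame(n)["color"][y:y+80,x:x+100],None,fx=4,fy=4,interpolation=cv2.INTER_CUBIC) for n,x,y in(("scene",230,160),("side",225,155))]
cv2.imwrite("pics/r1.png",np.hstack(ims))
```

```text
t 6.87 p [0.4767 0.2314 0.0862] z [ 0.017  0.707 -0.707] y [ 1.    -0.025 -0.   ] w 0.0234 f 40.0 F [ 0.1  0.4 -1.2] q [ 0.21  0.76 -0.4   2.12 -1.21  0.55  1.02]
```

View pics/r1.png

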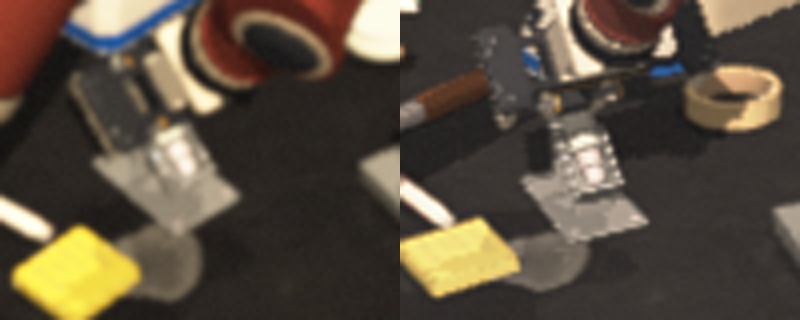

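Request:
drive_tool:
  series:
    - {"claw":1,"translation":[-0.05,0,0.1],"rot":[0,0,0]}
    - {"claw":1,"translation":[-0.05,0,0.1],"rot":[0,0,0]}
    - {"claw":0,"translation":[0,0,0],"rot":[0,0,0]}
    - {"claw":0,"translation":[0,0,0],"rot":[0,0,0]}
    - {"claw":0,"translation":[0,0,0],"rot":[0,0,0]}
    - {"claw":0,"translation":[0,0,0],"rot":[0,0,0]}
    - {"claw":0,"translation":[0,0,0],"rot":[0,0,0]}
    - {"claw":0,"translation":[0,0,-0.5],"rot":[0,0,0]}
    - {"claw":0,"translation":[0,0,-1.5],"rot":[0,0,0]}
    - {"claw":0,"translation":[0,0,-3],"rot":[0,0,0]}

```text
time: 7.8
tcp_pos: [0.474, 0.1982, 0.1194]
tcp_rot: [0.66, 0.646, 0.273, -0.27]
contact_force: [-0.1, 0.1, -0.1]
width: 0.0724
finger_force: 0.0
```

Run:
```python
from h import *
o,d=pickle.load(open("f0.pkl","rb")); S=d["scene"]
def ray(f,uv,z):
    Rm=cv2.Rodrigues(f["rvec"])[0]; c=-Rm.T@np.ravel(f["tvec"]); v=Rm.T@np.linalg.inv(f["mtx"])@[uv[0],uv[1],1]; return (c+v*((z-c[2])/v[2])).round(3)
for uv,z in (((262,174),0),((237,155),.0),((259,135),.12),((222,178),.01),((283,165),0)): print(uv,ray(S,uv,z))
p,r=now()
Rd=down(-1.4); Ra=Rt(cx,cy)
a=p-.04*r.as_matrix()[:,2]; up=np.r_[.476,.255,.27]; pre=H-.075*cx
plan(p,r,up,Rd,10)
plan(up,Rd,pre,Ra,10)
print(pre)
```

```text
(262, 174) [0.565 0.378 0.   ]
(237, 155) [0.568 0.552 0.   ]
(259, 135) [0.622 0.45  0.12 ]
(222, 178) [0.433 0.453 0.01 ]
(283, 165) [0.661 0.366 0.   ]
t 7.80 p [0.474  0.1982 0.1194] z [ 0.012  0.709 -0.706] y [ 1.    -0.021 -0.004] w 0.0724 f 0.0 F [-0.1  0.1 -0.1] q [ 0.24  0.68 -0.34  2.11 -1.09  0.66  0.93]
n=10 trans [1.18, 0.0, -1.16] rot [-0.0005, -0.0788, 0.0002] |t|=1.65cm |r|=4.5deg
n=10 trans [0.68, 0.01, 1.14] rot [0.0, -0.0785, 0.0] |t|=1.33cm |r|=4.5deg
[0.47729571 0.27871718 0.14303301]
```

Request:
drive_tool:
  series:
    - {"claw":0,"translation":[1.2,0,-1.16],"rot":[0,-0.0788,0]}
    - {"claw":0,"translation":[1.2,0,-1.16],"rot":[0,-0.0788,0]}
    - {"claw":0,"translation":[1.2,0,-1.16],"rot":[0,-0.0788,0]}
    - {"claw":0,"translation":[1.2,0,-1.16],"rot":[0,-0.0788,0]}
    - {"claw":0,"translation":[1.2,0,-1.16],"rot":[0,-0.0788,0]}
    - {"claw":0,"translation":[1.2,0,-1.16],"rot":[0,-0.0788,0]}
    - {"claw":0,"translation":[1.2,0,-1.16],"rot":[0,-0.0788,0]}
    - {"claw":0,"translation":[1.2,0,-1.16],"rot":[0,-0.0788,0]}
    - {"claw":0,"translation":[1.2,0,-1.16],"rot":[0,-0.0788,0]}
    - {"claw":0,"translation":[1.2,0,-1.16],"rot":[0,-0.0788,0]}

```text
time: 8.63
tcp_pos: [0.4773, 0.2554, 0.2732]
tcp_rot: [0.716, 0.698, -0.002, 0.003]
contact_force: [1.0, -0.2, -1.4]
width: 0.0931
finger_force: 0.0
```

Run:
```python
from h import *
from cell import cams
p,r=now(); plan(p,r,H-.075*cx,Rt(cx,cy),10)
w=cams.grab_frame("wrist");pickle.dump((p,r.as_quat(),w),open("w2.pkl","wb"))
s=cams.grab_frame("side")["color"]
cv2.imwrite("pics/r2.png",np.hstack([w["color"][0:400,200:520],cv2.resize(s[155:255,225:325],None,fx=4,fy=4,interpolation=cv2.INTER_CUBIC)]))
```

```text
t 8.63 p [0.4773 0.2554 0.2732] z [ 0.002 -0.007 -1.   ] y [ 1.    -0.026  0.002] w 0.0931 f 0.0 F [ 1.  -0.2 -1.4] q [-0.67  0.4   0.2   1.66 -0.08  1.09 -0.48]
n=10 trans [0.69, -0.01, 1.17] rot [0.0001, -0.0779, -0.0003] |t|=1.36cm |r|=4.5deg
```

View pics/r2.png

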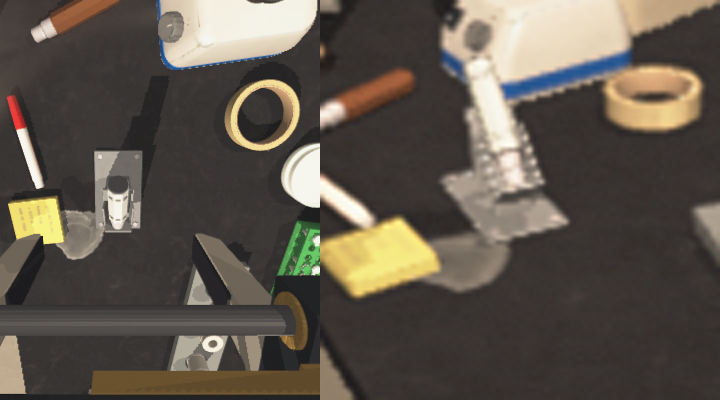

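The gauge lies in the channel, pin downhill, with its tail at about (318,181) in the wrist image. Next is the swing to the axial approach.

Request:
drive_tool:
  series:
    - {"claw":0,"translation":[0.69,0,1.17],"rot":[0,-0.0782,0]}
    - {"claw":0,"translation":[0.69,0,1.17],"rot":[0,-0.0782,0]}
    - {"claw":0,"translation":[0.69,0,1.17],"rot":[0,-0.0782,0]}
    - {"claw":0,"translation":[0.69,0,1.17],"rot":[0,-0.0782,0]}
    - {"claw":0,"translation":[0.69,0,1.17],"rot":[0,-0.0782,0]}
    - {"claw":0,"translation":[0.69,0,1.17],"rot":[0,-0.0782,0]}
    - {"claw":0,"translation":[0.69,0,1.17],"rot":[0,-0.0782,0]}
    - {"claw":0,"translation":[0.69,0,1.17],"rot":[0,-0.0782,0]}
    - {"claw":0,"translation":[0.69,0,1.17],"rot":[0,-0.0782,0]}
    - {"claw":0,"translation":[0.69,0,1.17],"rot":[0,-0.0782,0]}

```text
time: 9.57
tcp_pos: [0.4779, 0.2785, 0.1401]
tcp_rot: [0.661, 0.645, -0.275, 0.268]
contact_force: [0.2, -0.4, 0.8]
width: 0.0931
finger_force: 0.0
```

Run:
```python
from h import *
p,r=now(); Ra=Rt(cx,cy); print(np.degrees((Ra*r.inv()).magnitude()))
plan(p,r,H-.013*cx,Ra,10)
p2,q2,w=pickle.load(open("w2.pkl","rb")); r2=R.from_quat(q2)
Hm=w["hand_eye"]; 
for P in (H-.045*cx,H-.045*cx+.012*cz,H+.075*cx):
    t=r2.inv().apply(P-p2); c=np.linalg.inv(Hm)@np.r_[t,1]; u=w["mtx"]@c[:3]; print((u[:2]/u[2]).round(1)-[200,0])
```

```text
t 9.57 p [0.4779 0.2785 0.1401] z [-0.019 -0.709 -0.705] y [ 1.    -0.026 -0.001] w 0.0931 f 0.0 F [ 0.2 -0.4  0.8] q [-1.02  0.89  0.36  1.44  0.28  1.42 -0.86]
0.1685660758389425
n=10 trans [-0.02, -0.01, 0.6] rot [-0.0002, 0.0002, -0.0] |t|=0.60cm |r|=0.0deg
[117.5 182.1]
[117.6 191.5]
[117.5 222.9]
```

Request:
drive_tool:
  series:
    - {"claw":0.3,"translation":[-0.01,0,0.65],"rot":[0,0,0]}
    - {"claw":0.3,"translation":[-0.01,0,0.65],"rot":[0,0,0]}
    - {"claw":0.4,"translation":[-0.01,0,0.65],"rot":[0,0,0]}
    - {"claw":0.4,"translation":[-0.01,0,0.65],"rot":[0,0,0]}
    - {"claw":0.4,"translation":[-0.01,0,0.65],"rot":[0,0,0]}
    - {"claw":0.4,"translation":[-0.01,0,0.65],"rot":[0,0,0]}
    - {"claw":0.4,"translation":[-0.01,0,0.65],"rot":[0,0,0]}
    - {"claw":0.4,"translation":[-0.01,0,0.65],"rot":[0,0,0]}
    - {"claw":0.4,"translation":[0,0,0.65],"rot":[0,0,0]}
    - {"claw":0.4,"translation":[0,0,0.35],"rot":[0,0,0]}

```text
time: 10.4
tcp_pos: [0.4767, 0.2338, 0.0971]
tcp_rot: [0.662, 0.645, -0.274, 0.267]
contact_force: [-0.4, -0.1, 0.2]
width: 0.0559
finger_force: 0.0
```

Run:
```python
from h import *
p,r=now(); Ra=Rt(cx,cy); v=p-H; print("tcp in channel",v@cx,v@cy,v@cz)
```

```text
t 10.40 p [0.4767 0.2338 0.0971] z [-0.018 -0.707 -0.707] y [ 1.    -0.026 -0.   ] w 0.0559 f 0.0 F [-0.4 -0.1  0.2] q [-0.99  0.91  0.36  1.56  0.3   1.26 -0.88]
tcp in channel -0.01076835642741119 0.00047543436039416075 -0.000757567147180181
```

Request:
drive_tool:
  series:
    - {"claw":1,"translation":[0,0,0],"rot":[0,0,0]}
    - {"claw":1,"translation":[0,0,0],"rot":[0,0,0]}
    - {"claw":1,"translation":[0,0,0],"rot":[0,0,0]}
    - {"claw":1,"translation":[0,0,0],"rot":[0,0,0]}
    - {"claw":1,"translation":[0,0,0],"rot":[0,0,0]}
    - {"claw":1,"translation":[0,0,0],"rot":[0,0,0]}
    - {"claw":1,"translation":[0,0,0],"rot":[0,0,0]}
    - {"claw":1,"translation":[0,0,0],"rot":[0,0,0]}
    - {"claw":1,"translation":[-0.5,0,0],"rot":[0,0,0]}
    - {"claw":1,"translation":[-1.0,0,0],"rot":[0,0,0]}

```text
time: 11.23
tcp_pos: [0.4762, 0.2255, 0.1072]
tcp_rot: [0.661, 0.646, -0.273, 0.266]
contact_force: [-0.3, 1.2, -0.3]
width: 0.0235
finger_force: 40.0
```

```bash
cat >> h.py <<'E'
M={k:place([.6261,-.0365,-.1651],[[0,s*.08,.058]])[0] for k,s in (("L",1),("M",0),("R",-1))}
E
python3 - <<'E'
from h import *
p,r=now(); v=p-H; print("tcp in channel",v@cx,v@cy,v@cz, "Mouths",M)
# gauge assumed axis = tool z; TCP is .011 above gauge_mid -> tip .086 beyond TCP
up=p+.03*cz
Rd=down(-9.5); t=np.r_[M["L"][:2],.058+.0865+.04]
plan(up,r,[.53,.20,.25],Rd,12); plan([.53,.20,.25],Rd,t,Rd,8); print(t)
E
```

```text
t 11.23 p [0.4762 0.2255 0.1072] z [-0.017 -0.705 -0.709] y [ 1.    -0.023 -0.001] w 0.0235 f 40.0 F [-0.3  1.2 -0.3] q [-0.99  0.89  0.36  1.58  0.31  1.26 -0.87]
tcp in channel -0.012022280066971106 0.00023585813584264172 0.012282130272108852 Mouths {'L': array([0.63924808, 0.04241215, 0.058     ]), 'M': array([ 0.6261, -0.0365,  0.058 ]), 'R': array([ 0.61295192, -0.11541215,  0.058     ])}
n=12 trans [-0.42, 0.47, -0.95] rot [0.0046, 0.0651, 0.0113] |t|=1.14cm |r|=3.8deg
n=8 trans [-1.72, 1.67, 0.82] rot [0.0, 0.0, 0.0] |t|=2.53cm |r|=0.0deg
[0.63924808 0.04241215 0.1845    ]
```

Request:
drive_tool:
  series:
    - {"claw":1,"translation":[-1.5,0,0],"rot":[0,0,0]}
    - {"claw":1,"translation":[-1.5,0,0],"rot":[0,0,0]}
    - {"claw":1,"translation":[-0.42,0.47,-0.95],"rot":[0.0046,0.0651,0.0113]}
    - {"claw":1,"translation":[-0.42,0.47,-0.95],"rot":[0.0046,0.0651,0.0113]}
    - {"claw":1,"translation":[-0.42,0.47,-0.95],"rot":[0.0046,0.0651,0.0113]}
    - {"claw":1,"translation":[-0.42,0.47,-0.95],"rot":[0.0046,0.0651,0.0113]}
    - {"claw":1,"translation":[-0.42,0.47,-0.95],"rot":[0.0046,0.0651,0.0113]}
    - {"claw":1,"translation":[-0.42,0.47,-0.95],"rot":[0.0046,0.0651,0.0113]}
    - {"claw":1,"translation":[-0.42,0.47,-0.95],"rot":[0.0046,0.0651,0.0113]}
    - {"claw":1,"translation":[-0.42,0.47,-0.95],"rot":[0.0046,0.0651,0.0113]}

```text
time: 12.07
tcp_pos: [0.5131, 0.2095, 0.213]
tcp_rot: [0.744, 0.656, -0.093, 0.091]
contact_force: [0.3, 0.1, -1.7]
width: 0.0238
finger_force: 40.0
```

Request:
drive_tool:
  series:
    - {"claw":1,"translation":[-0.42,0.47,-0.95],"rot":[0.0046,0.0651,0.0113]}
    - {"claw":1,"translation":[-0.42,0.47,-0.95],"rot":[0.0046,0.0651,0.0113]}
    - {"claw":1,"translation":[-0.42,0.47,-0.95],"rot":[0.0046,0.0651,0.0113]}
    - {"claw":1,"translation":[-0.42,0.47,-0.95],"rot":[0.0046,0.0651,0.0113]}
    - {"claw":1,"translation":[-2.2,2.2,0.9],"rot":[0,0,0]}
    - {"claw":1,"translation":[-2.8,2.8,1.4],"rot":[0,0,0]}
    - {"claw":1,"translation":[-2.8,2.8,1.4],"rot":[0,0,0]}
    - {"claw":1,"translation":[-2.8,2.8,1.4],"rot":[0,0,0]}
    - {"claw":1,"translation":[-2.2,2.0,1.0],"rot":[0,0,0]}
    - {"claw":1,"translation":[-0.8,0.6,0.3],"rot":[0,0,0]}

```text
time: 12.9
tcp_pos: [0.6365, 0.0334, 0.1868]
tcp_rot: [0.767, 0.641, -0.004, 0.003]
contact_force: [-0.1, -1.2, -1.4]
width: 0.0238
finger_force: 40.0
```

Run:
```python
from h import *
from cell import cams
p,r=now(); plan(p,r,np.r_[M["L"][:2],.1845],down(-9.5),4)
fr={}
for n in("scene","side"): fr[n]=cams.grab_frame(n)
pickle.dump(fr,open("g1.pkl","wb"))
p,r=now()
out=[]
for n in fr:
    u=proj(fr[n],[M["L"]])[0].astype(int); print(n,"mouth",proj(fr[n],[M["L"]])," tip exp",proj(fr[n],[p+.0865*r.as_matrix()[:,2]]), u-[50,60])
    out.append(cv2.resize(fr[n]["color"][u[1]-60:u[1]+40,u[0]-50:u[0]+50],(400,400),interpolation=cv2.INTER_CUBIC))
cv2.imwrite("pics/g1.png",np.hstack(out))
```

```text
t 12.90 p [0.6365 0.0334 0.1868] z [-0.002 -0.01  -1.   ] y [ 0.984 -0.177 -0.   ] w 0.0238 f 40.0 F [-0.1 -1.2 -1.4] q [-0.21  0.63  0.21  1.51 -0.13  1.02 -0.15]
n=4 trans [0.23, 0.03, 0.06] rot [-0.0001, 0.0026, -0.0031] |t|=0.24cm |r|=0.2deg
t 13.00 p [0.6358 0.038  0.1877] z [-0.002 -0.006 -1.   ] y [ 0.985 -0.174 -0.001] w 0.0235 f 40.0 F [-1.1  0.5 -0.3] q [-0.22  0.63  0.21  1.51 -0.13  1.02 -0.15]
scene mouth [[336.76046496 194.71458318]]  tip exp [[337.34297091 186.21625138]] [286 134]
side mouth [[334.75136953 200.50904031]]  tip exp [[334.75471759 189.59041416]] [284 140]
```

View pics/g1.png

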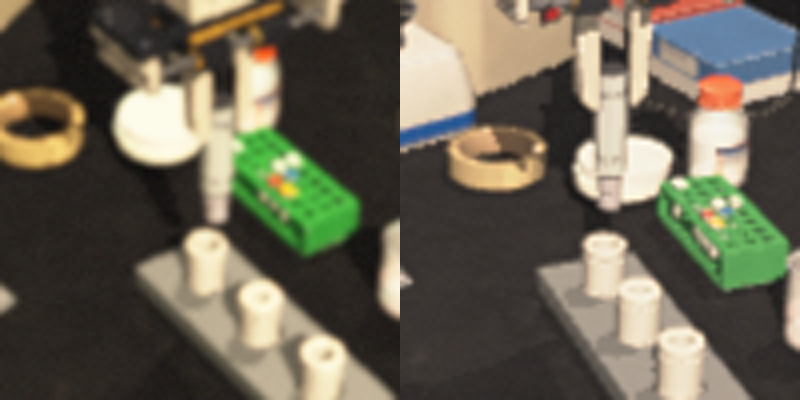

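The tip hangs just above the left sleeve in both views: scene about (340,188) over the mouth at (337,194), side (336,192). I'll centre it, come down to just above the mouth and settle.

Request:
drive_tool:
  series:
    - {"claw":1,"translation":[0.1,0.05,0.5],"rot":[0,0.001,0]}
    - {"claw":1,"translation":[0.1,0.05,0.5],"rot":[0,0.001,0]}
    - {"claw":1,"translation":[0.1,0.05,0.5],"rot":[0,0.001,0]}
    - {"claw":1,"translation":[0.1,0.05,0.5],"rot":[0,0,0]}
    - {"claw":1,"translation":[0,0,0.5],"rot":[0,0,0]}
    - {"claw":1,"translation":[0,0,0.5],"rot":[0,0,0]}
    - {"claw":1,"translation":[0,0,0.2],"rot":[0,0,0]}
    - {"claw":1,"translation":[0,0,0],"rot":[0,0,0]}
    - {"claw":1,"translation":[0,0,0],"rot":[0,0,0]}
    - {"claw":1,"translation":[0,0,0],"rot":[0,0,0]}

```text
time: 13.83
tcp_pos: [0.6399, 0.0472, 0.1564]
tcp_rot: [0.764, 0.645, 0.001, 0.0]
contact_force: [0.2, -0.5, -1.3]
width: 0.0237
finger_force: 40.0
```

Run:
```python
from h import *
from cell import cams
p,r=now(); fr={n:cams.grab_frame(n) for n in("scene","side","wrist")}
pickle.dump((p,r.as_quat(),fr),open("g2.pkl","wb")); now()
T=(p,r); w=fr["wrist"]
def wp(P):
    t=r.inv().apply(np.float64(P)-p); c=np.linalg.inv(w["hand_eye"])@np.r_[t,1]; u=w["mtx"]@c[:3]; return u[:2]/u[2]
tip=p+.0865*r.as_matrix()[:,2]
print("wrist tip",wp(tip).round(),"L",wp(M["L"]).round(),"M",wp(M["M"]).round(),"R",wp(M["R"]).round())
out=[]
for n in fr:
    f=fr[n]; u=(wp(M["L"]) if n=="wrist" else proj(f,[M["L"]])[0]).astype(int)
    if n!="wrist": print(n,"tip",proj(f,[tip])[0].round(1),"L",proj(f,[M["L"]])[0].round(1),u)
    h=20 if n!="wrist" else 50
    c=f["color"][max(0,u[1]-h):u[1]+h,u[0]-h:u[0]+h]; print(n,u,h); out.append(cv2.resize(c,(400 if n=="wrist" else 200,400 if n=="wrist" else 200),interpolation=cv2.INTER_CUBIC))
cv2.imwrite("pics/g2.png",np.hstack([np.vstack(out[:2]),out[2]]))
```

```text
t 13.83 p [0.6399 0.0472 0.1564] z [ 0.002  0.001 -1.   ] y [ 0.986 -0.167  0.002] w 0.0237 f 40.0 F [ 0.2 -0.5 -1.3] q [-0.22  0.67  0.19  1.53 -0.15  0.96 -0.15]
t 13.98 p [0.6398 0.0472 0.1565] z [ 0.002  0.001 -1.   ] y [ 0.986 -0.167  0.002] w 0.0237 f 40.0 F [-0.3 -0.2 -1.5] q [-0.22  0.67  0.19  1.53 -0.15  0.96 -0.15]
wrist tip [319. 203.] L [319. 204.] M [319. 277.] R [319. 340.]
scene tip [336.  191.3] L [336.8 194.7] [336 194]
scene [336 194] 20
side tip [334.3 196.6] L [334.8 200.5] [334 200]
side [334 200] 20
wrist [318 203] 50
```

View pics/g2.png

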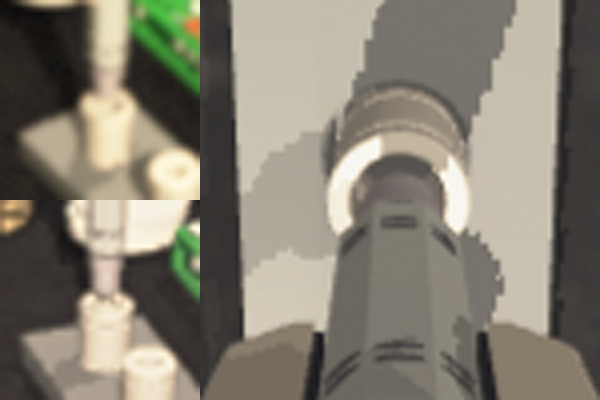

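The wrist view puts the rim centre at about (317.6,203.8) and the pin at about x 318.5, so the pallet sits about 1.4 mm nearer than my fit. I'll correct for that and lower gently with less grip.

Request:
drive_tool:
  series:
    - {"claw":1,"translation":[-0.25,-0.05,0],"rot":[0,0,0]}
    - {"claw":1,"translation":[-0.25,-0.05,0],"rot":[0,0,0]}
    - {"claw":1,"translation":[0,0,0],"rot":[0,0,0]}
    - {"claw":1,"translation":[0,0,0.3],"rot":[0,0,0]}
    - {"claw":1,"translation":[0,0,0.3],"rot":[0,0,0]}
    - {"claw":1,"translation":[0,0,0.3],"rot":[0,0,0]}
    - {"claw":1,"translation":[0,0,0.2],"rot":[0,0,0]}
    - {"claw":1,"translation":[0,0,0.2],"rot":[0,0,0]}
    - {"claw":1,"translation":[0,0,0.1],"rot":[0,0,0]}
    - {"claw":1,"translation":[0,0,0],"rot":[0,0,0]}
  force: 20

```text
time: 14.82
tcp_pos: [0.6377, 0.0428, 0.1418]
tcp_rot: [0.764, 0.645, 0.001, -0.0]
contact_force: [0.3, 0.2, -2.0]
width: 0.0237
finger_force: 20.0
```

```bash
python3 -c "
from h import *
now()"
```

```text
t 14.82 p [0.6377 0.0428 0.1418] z [ 0.001  0.001 -1.   ] y [ 0.986 -0.167  0.001] w 0.0237 f 20.0 F [ 0.3  0.2 -2. ] q [-0.21  0.68  0.19  1.55 -0.15  0.92 -0.14]
```

Request:
drive_tool:
  series:
    - {"claw":1,"translation":[0,0,0.1],"rot":[0,0,0]}
    - {"claw":1,"translation":[0,0,0.1],"rot":[0,0,0]}
    - {"claw":1,"translation":[0,0,0.1],"rot":[0,0,0]}
    - {"claw":1,"translation":[0,0,0.1],"rot":[0,0,0]}
    - {"claw":1,"translation":[0,0,0.1],"rot":[0,0,0]}
    - {"claw":1,"translation":[0,0,0.1],"rot":[0,0,0]}
    - {"claw":1,"translation":[0,0,0.1],"rot":[0,0,0]}
    - {"claw":1,"translation":[0,0,0.1],"rot":[0,0,0]}
    - {"claw":1,"translation":[0,0,0.1],"rot":[0,0,0]}
    - {"claw":1,"translation":[0,0,0],"rot":[0,0,0]}

```text
time: 15.65
tcp_pos: [0.6377, 0.0426, 0.1329]
tcp_rot: [0.764, 0.645, 0.001, 0.0]
contact_force: [-0.9, 0.7, -1.0]
width: 0.0237
finger_force: 20.0
```

Request:
drive_tool:
  series:
    - {"claw":1,"translation":[0,0,0.1],"rot":[0,0,0]}
    - {"claw":1,"translation":[0,0,0.1],"rot":[0,0,0]}
    - {"claw":1,"translation":[0,0,0.1],"rot":[0,0,0]}
    - {"claw":1,"translation":[0,0,0.1],"rot":[0,0,0]}
    - {"claw":1,"translation":[0,0,0.1],"rot":[0,0,0]}
    - {"claw":1,"translation":[0,0,0.05],"rot":[0,0,0]}
    - {"claw":1,"translation":[0,0,0.05],"rot":[0,0,0]}
    - {"claw":1,"translation":[0,0,0.05],"rot":[0,0,0]}
    - {"claw":1,"translation":[0,0,0],"rot":[0,0,0]}
    - {"claw":1,"translation":[0,0,0],"rot":[0,0,0]}

```text
time: 16.48
tcp_pos: [0.6378, 0.0426, 0.1266]
tcp_rot: [0.764, 0.645, 0.001, 0.0]
contact_force: [-0.4, 0.5, -1.1]
width: 0.0236
finger_force: 20.0
```

Request:
drive_tool:
  series:
    - {"claw":1,"translation":[0,0,0.05],"rot":[0,0,0]}
    - {"claw":1,"translation":[0,0,0.05],"rot":[0,0,0]}
    - {"claw":1,"translation":[0,0,0.05],"rot":[0,0,0]}
    - {"claw":1,"translation":[0,0,0.05],"rot":[0,0,0]}
    - {"claw":1,"translation":[0,0,0.05],"rot":[0,0,0]}
    - {"claw":1,"translation":[0,0,0.05],"rot":[0,0,0]}
    - {"claw":1,"translation":[0,0,0.05],"rot":[0,0,0]}
    - {"claw":1,"translation":[0,0,0.05],"rot":[0,0,0]}
    - {"claw":1,"translation":[0,0,0],"rot":[0,0,0]}
    - {"claw":1,"translation":[0,0,0],"rot":[0,0,0]}

```text
time: 17.32
tcp_pos: [0.6378, 0.0426, 0.1226]
tcp_rot: [0.764, 0.645, 0.001, 0.0]
contact_force: [-0.4, 0.3, -1.1]
width: 0.024
finger_force: 20.0
```

Request:
drive_tool:
  series:
    - {"claw":1,"translation":[0,0,0.1],"rot":[0,0,0]}
    - {"claw":1,"translation":[0,0,0.1],"rot":[0,0,0]}
    - {"claw":1,"translation":[0,0,0.1],"rot":[0,0,0]}
    - {"claw":1,"translation":[0,0,0.1],"rot":[0,0,0]}
    - {"claw":1,"translation":[0,0,0.05],"rot":[0,0,0]}
    - {"claw":1,"translation":[0,0,0.05],"rot":[0,0,0]}
    - {"claw":1,"translation":[0,0,0.0],"rot":[0,0,0]}
    - {"claw":1,"translation":[0,0,0],"rot":[0,0,0]}
    - {"claw":1,"translation":[0,0,0],"rot":[0,0,0]}
    - {"claw":1,"translation":[0,0,0],"rot":[0,0,0]}

```text
time: 18.15
tcp_pos: [0.6378, 0.0426, 0.1177]
tcp_rot: [0.764, 0.645, 0.001, 0.0]
contact_force: [0.1, 0.0, -1.2]
width: 0.024
finger_force: 20.0
```

```bash
cat >> h.py <<'E'
for k in M: M[k]=M[k]+[-.0013,.0002,0]
E
python3 -c "
from h import *
p,r=now(); print(M)
up=np.r_[p[:2],.170]; plan(p,r,up,r,5); plan(up,r,np.r_[M['M'][:2],.156],down(-9.5),7)"
```

```text
t 18.15 p [0.6378 0.0426 0.1177] z [ 0.001  0.001 -1.   ] y [ 0.986 -0.167  0.001] w 0.0240 f 20.0 F [ 0.1  0.  -1.2] q [-0.21  0.71  0.18  1.58 -0.16  0.87 -0.13]
{'L': array([0.63794808, 0.04261215, 0.058     ]), 'M': array([ 0.6248, -0.0363,  0.058 ]), 'R': array([ 0.61165192, -0.11521215,  0.058     ])}
n=5 trans [0.0, 0.0, -1.05] rot [0.0, 0.0, 0.0] |t|=1.05cm |r|=0.0deg
n=7 trans [-1.14, 0.0, 0.2] rot [0.0002, -0.0001, -0.0003] |t|=1.16cm |r|=0.0deg
```

Request:
drive_tool:
  series:
    - {"claw":1,"translation":[0,0,-1.05],"rot":[0,0,0]}
    - {"claw":1,"translation":[0,0,-1.05],"rot":[0,0,0]}
    - {"claw":1,"translation":[0,0,-1.05],"rot":[0,0,0]}
    - {"claw":1,"translation":[0,0,-1.05],"rot":[0,0,0]}
    - {"claw":1,"translation":[0,0,-1.05],"rot":[0,0,0]}
    - {"claw":1,"translation":[-1.0,0,0],"rot":[0,0,0]}
    - {"claw":1,"translation":[-1.7,0,0],"rot":[0,0,0]}
    - {"claw":1,"translation":[-1.8,0,0.2],"rot":[0,0,0]}
    - {"claw":1,"translation":[-1.7,0,0.3],"rot":[0,0,0]}
    - {"claw":1,"translation":[-1.2,0,0.3],"rot":[0,0,0]}

```text
time: 18.98
tcp_pos: [0.6247, -0.0338, 0.1622]
tcp_rot: [0.765, 0.644, -0.0, 0.001]
contact_force: [-0.8, 0.2, -1.1]
width: 0.0239
finger_force: 20.0
```

Request:
drive_tool:
  series:
    - {"claw":1,"translation":[-0.6,0,0.2],"rot":[0,0,0]}
    - {"claw":1,"translation":[0,0,0.2],"rot":[0,0,0]}
    - {"claw":1,"translation":[0,0,0.2],"rot":[0,0,0]}
    - {"claw":1,"translation":[0,0,0],"rot":[0,0,0]}
    - {"claw":1,"translation":[0,0,0],"rot":[0,0,0]}
    - {"claw":1,"translation":[0,0,0],"rot":[0,0,0]}
    - {"claw":1,"translation":[0,0,0],"rot":[0,0,0]}
    - {"claw":1,"translation":[0,0,0],"rot":[0,0,0]}
    - {"claw":1,"translation":[0,0,0],"rot":[0,0,0]}
    - {"claw":1,"translation":[0,0,0],"rot":[0,0,0]}

```text
time: 19.82
tcp_pos: [0.6245, -0.0362, 0.1562]
tcp_rot: [0.764, 0.645, 0.001, 0.0]
contact_force: [-0.1, 0.2, -0.5]
width: 0.0239
finger_force: 20.0
```

```bash
python3 -c "
from h import *
p,r=now(); plan(p,r,np.r_[M['M'][:2],.1480],down(-9.5),5)"
```

```text
t 19.82 p [ 0.6245 -0.0362  0.1562] z [ 0.001  0.001 -1.   ] y [ 0.986 -0.167  0.001] w 0.0239 f 20.0 F [-0.1  0.2 -0.5] q [-0.09  0.64  0.19  1.58 -0.14  0.93 -0.02]
n=5 trans [-0.0, 0.01, 0.16] rot [0.0003, -0.0002, -0.0004] |t|=0.16cm |r|=0.0deg
```

Request:
drive_tool:
  series:
    - {"claw":1,"translation":[0,0.03,0.25],"rot":[0,0,0]}
    - {"claw":1,"translation":[0,0,0.25],"rot":[0,0,0]}
    - {"claw":1,"translation":[0,0,0.25],"rot":[0,0,0]}
    - {"claw":1,"translation":[0,0,0.2],"rot":[0,0,0]}
    - {"claw":1,"translation":[0,0,0.1],"rot":[0,0,0]}
    - {"claw":1,"translation":[0,0,0.05],"rot":[0,0,0]}
    - {"claw":1,"translation":[0,0,0.05],"rot":[0,0,0]}
    - {"claw":1,"translation":[0,0,0.05],"rot":[0,0,0]}
    - {"claw":1,"translation":[0,0,0],"rot":[0,0,0]}
    - {"claw":1,"translation":[0,0,0],"rot":[0,0,0]}

```text
time: 20.65
tcp_pos: [0.6254, -0.0366, 0.1472]
tcp_rot: [0.764, 0.645, 0.002, 0.001]
contact_force: [-3.3, -1.3, 10.9]
width: 0.0239
finger_force: 20.0
```

Request:
drive_tool:
  series:
    - {"claw":1,"translation":[0,0,-0.15],"rot":[0,0,0]}
    - {"claw":1,"translation":[0,-0.1,0],"rot":[0,0,0]}
    - {"claw":1,"translation":[0,-0.1,0],"rot":[0,0,0]}
    - {"claw":1,"translation":[0.15,0.1,0],"rot":[0,0,0]}
    - {"claw":1,"translation":[0,0.1,0],"rot":[0,0,0]}
    - {"claw":1,"translation":[-0.1,0.15,0],"rot":[0,0,0]}
    - {"claw":1,"translation":[-0.15,0,0],"rot":[0,0,0]}
    - {"claw":1,"translation":[-0.1,-0.1,0],"rot":[0,0,0]}
    - {"claw":1,"translation":[0.2,-0.05,0],"rot":[0,0,0]}
    - {"claw":1,"translation":[0,0,0],"rot":[0,0,0]}

```text
time: 21.48
tcp_pos: [0.6255, -0.0358, 0.1471]
tcp_rot: [0.764, 0.646, 0.002, 0.001]
contact_force: [-1.1, -0.3, 8.2]
width: 0.0236
finger_force: 20.0
```

```bash
python3 -c "
from h import *
now()"
```

```text
t 21.48 p [ 0.6255 -0.0358  0.1471] z [ 0.003  0.001 -1.   ] y [ 0.986 -0.166  0.003] w 0.0236 f 20.0 F [-1.1 -0.3  8.2] q [-0.09  0.65  0.19  1.59 -0.15  0.91 -0.02]
```

```bash
python3 -c "
from h import *
p,r=now(); up=np.r_[p[:2],.165]; plan(up,r,np.r_[M['R'][:2],.157],down(-9.5),7)"
```

```text
t 21.48 p [ 0.6255 -0.0358  0.1471] z [ 0.003  0.001 -1.   ] y [ 0.986 -0.166  0.003] w 0.0236 f 20.0 F [-1.1 -0.3  8.2] q [-0.09  0.65  0.19  1.59 -0.15  0.91 -0.02]
n=7 trans [-1.15, -0.01, 0.11] rot [0.0005, -0.0003, -0.0002] |t|=1.16cm |r|=0.0deg
```

Request:
drive_tool:
  series:
    - {"claw":1,"translation":[0,0,-0.5],"rot":[0,0,0]}
    - {"claw":1,"translation":[0,0,-0.8],"rot":[0,0,0]}
    - {"claw":1,"translation":[0,0,-0.7],"rot":[0,0,0]}
    - {"claw":1,"translation":[-1.0,0,0],"rot":[0,0,0]}
    - {"claw":1,"translation":[-1.7,0,0],"rot":[0,0,0]}
    - {"claw":1,"translation":[-1.8,0,0.1],"rot":[0,0,0]}
    - {"claw":1,"translation":[-1.7,0,0.2],"rot":[0,0,0]}
    - {"claw":1,"translation":[-1.2,0,0.2],"rot":[0,0,0]}
    - {"claw":1,"translation":[-0.6,0,0.1],"rot":[0,0,0]}
    - {"claw":1,"translation":[0,0,0],"rot":[0,0,0]}

```text
time: 22.32
tcp_pos: [0.6105, -0.1178, 0.1591]
tcp_rot: [0.765, 0.644, -0.0, 0.0]
contact_force: [0.3, -0.4, -1.4]
width: 0.0237
finger_force: 20.0
```

Request:
drive_tool:
  series:
    - {"claw":1,"translation":[0,0,0],"rot":[0,0,0]}
    - {"claw":1,"translation":[0,0,0],"rot":[0,0,0]}
    - {"claw":1,"translation":[0,0,0],"rot":[0,0,0]}
    - {"claw":1,"translation":[0,0,0],"rot":[0,0,0]}
    - {"claw":1,"translation":[0,0,0],"rot":[0,0,0]}
    - {"claw":1,"translation":[0,0,0],"rot":[0,0,0]}
    - {"claw":1,"translation":[0,0,0],"rot":[0,0,0]}
    - {"claw":1,"translation":[0,0,0],"rot":[0,0,0]}
    - {"claw":1,"translation":[0,0,0],"rot":[0,0,0]}
    - {"claw":1,"translation":[0,0,0],"rot":[0,0,0]}

```text
time: 23.15
tcp_pos: [0.6114, -0.1152, 0.1595]
tcp_rot: [0.764, 0.645, 0.001, 0.0]
contact_force: [1.2, 0.2, -1.0]
width: 0.0239
finger_force: 20.0
```

```bash
python3 -c "
from h import *
p,r=now(); plan(p,r,np.r_[M['R'][:2],.1490],down(-9.5),1)"
```

```text
t 23.15 p [ 0.6114 -0.1152  0.1595] z [ 0.001  0.001 -1.   ] y [ 0.986 -0.167  0.001] w 0.0239 f 20.0 F [ 1.2  0.2 -1. ] q [ 0.04  0.63  0.19  1.59 -0.14  0.93  0.11]
n=1 trans [0.01, 0.03, 1.05] rot [0.0012, -0.001, -0.002] |t|=1.05cm |r|=0.1deg
```

Request:
drive_tool:
  series:
    - {"claw":1,"translation":[0.01,0.03,0.3],"rot":[0,0,0]}
    - {"claw":1,"translation":[0,0,0.3],"rot":[0,0,0]}
    - {"claw":1,"translation":[0,0,0.3],"rot":[0,0,0]}
    - {"claw":1,"translation":[0,0,0.2],"rot":[0,0,0]}
    - {"claw":1,"translation":[0,0,0.1],"rot":[0,0,0]}
    - {"claw":1,"translation":[0,0,0.1],"rot":[0,0,0]}
    - {"claw":1,"translation":[0,0,0.1],"rot":[0,0,0]}
    - {"claw":1,"translation":[0,0,0.05],"rot":[0,0,0]}
    - {"claw":1,"translation":[0,0,0],"rot":[0,0,0]}
    - {"claw":1,"translation":[0,0,0],"rot":[0,0,0]}

```text
time: 23.98
tcp_pos: [0.6119, -0.1155, 0.1468]
tcp_rot: [0.764, 0.645, 0.001, 0.001]
contact_force: [-2.7, 0.2, 6.9]
width: 0.0241
finger_force: 20.0
```

Request:
drive_tool:
  series:
    - {"claw":1,"translation":[0,-0.1,0],"rot":[0,0,0]}
    - {"claw":1,"translation":[0,-0.1,0],"rot":[0,0,0]}
    - {"claw":1,"translation":[0,0,0],"rot":[0,0,0]}
    - {"claw":1,"translation":[0,0,0],"rot":[0,0,0]}
    - {"claw":1,"translation":[0,0,0],"rot":[0,0,0]}
    - {"claw":1,"translation":[0,0,0],"rot":[0,0,0]}
    - {"claw":1,"translation":[0,0,0],"rot":[0,0,0]}
    - {"claw":1,"translation":[0,0,0],"rot":[0,0,0]}
    - {"claw":1,"translation":[0,0,0],"rot":[0,0,0]}
    - {"claw":1,"translation":[0,0,0],"rot":[0,0,0]}

```text
time: 24.82
tcp_pos: [0.611, -0.1151, 0.1467]
tcp_rot: [0.764, 0.645, 0.002, 0.001]
contact_force: [-1.5, -0.2, 5.7]
width: 0.0236
finger_force: 20.0
```

```bash
python3 -c "
from h import *
p,r=now()
o,d=pickle.load(open('f0.pkl','rb'))
# numeric rim check in current wrist view for M, R rims
from cell import cams
w=cams.grab_frame('wrist'); g=cv2.cvtColor(w['color'],cv2.COLOR_BGR2GRAY)
pickle.dump((p,r.as_quat(),w),open('w3.pkl','wb'))
def wp(P):
    t=r.inv().apply(np.float64(P)-p); c=np.linalg.inv(w['hand_eye'])@np.r_[t,1]; u=w['mtx']@c[:3]; return u[:2]/u[2]
for k in M: print(k,wp(M[k]).round(1))
u=wp(M['R']).round().astype(int)
c=g[u[1]-26:u[1]+14,u[0]-26:u[0]+27]
for row in c: print(''.join(' .:-=+*#%@'[min(9,v//26)] for v in row))
"
```

```text
t 24.82 p [ 0.611  -0.1151  0.1467] z [ 0.005  0.    -1.   ] y [ 0.986 -0.167  0.005] w 0.0236 f 20.0 F [-1.5 -0.2  5.7] q [ 0.04  0.65  0.18  1.61 -0.14  0.9   0.11]
L [318.4   0.8]
M [318.6 111.3]
R [318.8 202.2]
############=--==+=======++++++++**+=--========######
##########**=-=+=========++++++++++*+=--=======######
#########***============+++++++++++++*=--======######
########*+*+===========++++++++++++++*=---===++######
########*=++========+++++++++++++++++++=--===########
#######*+-+=======+++**++++*****++++++++---==########
#####*++=========+*+==++++++++++***++++*=--=+########
#####*+=**=====+++==++********++++***++++---#########
##****+-++=====+=+****#########***++**+++--=#########
******+--+=====+*#%###############**+*+++==*#########
*****+=--=====*#@@@%################*+*++=+*#########
*****+=---===*%@@@@%#################*+++++*#########
*****+=--===*%@@@@@%##################*+*+=**########
*****+=--==*%@@@@@@%###################**+=+*########
*****+=--=*%@@@@@@@%###*******##########**=+#########
*****+=-+*%@@@@@@@@%**+======+**#########*++#########
*****+=-+#@@@@@@@@@#=
[... 574 characters left out ...]
******%@@@@@@%*----=====-=========#@@@@@@@@#########
*******#@@@@@@@*--=================#@@@@@@@%#########
*******#@@@@@@%=--=============++=+%@@@@@@@%#########
********%@@@@@*================+++=#@@@@@@@%#########
********#@@@@%=================++++=@@@@@@@##########
*********%@@@*======--:::::--==+++++%@@@@@%##########
*********#@@@+=--=====-------==+++++#@@@@@###########
**********%%*=--:-===--------==+=-=++#@@@%###########
***********+=-----=============++=-=++#@%############
**********==--:--==============++=-:-=+*#############
*********+=-:::-===============+++=-:-++#############
*********+=-::-=================+++=-:=+#############
*********+=::--=================++++=-=+#############
```

Request:
drive_tool:
  series:
    - {"claw":1,"translation":[0.05,0.1,0],"rot":[0,0,0]}
    - {"claw":1,"translation":[0.05,0.05,0],"rot":[0,0,0]}
    - {"claw":1,"translation":[0.05,0,0],"rot":[0,0,0]}
    - {"claw":1,"translation":[0.05,0,0],"rot":[0,0,0]}
    - {"claw":1,"translation":[0.05,0,0],"rot":[0,0,0]}
    - {"claw":1,"translation":[0.05,0,0],"rot":[0,0,0]}
    - {"claw":1,"translation":[0.05,0,0],"rot":[0,0,0]}
    - {"claw":1,"translation":[0.05,0,0],"rot":[0,0,0]}
    - {"claw":1,"translation":[0,0,0],"rot":[0,0,0]}
    - {"claw":1,"translation":[0,0,0],"rot":[0,0,0]}

```text
time: 25.7
tcp_pos: [0.6116, -0.1111, 0.1447]
tcp_rot: [0.764, 0.645, 0.001, -0.0]
contact_force: [0.1, 0.3, -1.1]
width: 0.0238
finger_force: 20.0
```

Pushing 4 mm along tool x let the pin drop in: the tip sits about 4 mm off the TCP axis. I'll repeat the middle sleeve with that correction, then come back to the right one.

Request:
drive_tool:
  series:
    - {"claw":1,"translation":[0,0,-0.6],"rot":[0,0,0]}
    - {"claw":1,"translation":[0,0,-0.7],"rot":[0,0,0]}
    - {"claw":1,"translation":[0,0,-0.3],"rot":[0,0,0]}
    - {"claw":1,"translation":[1.0,0,0],"rot":[0,0,0]}
    - {"claw":1,"translation":[1.7,0,0],"rot":[0,0,0]}
    - {"claw":1,"translation":[1.8,0,0],"rot":[0,0,0]}
    - {"claw":1,"translation":[1.7,0,0],"rot":[0,0,0]}
    - {"claw":1,"translation":[1.2,0,0],"rot":[0,0,0]}
    - {"claw":1,"translation":[0.6,0,0],"rot":[0,0,0]}
    - {"claw":1,"translation":[0,0,0],"rot":[0,0,0]}

```text
time: 26.53
tcp_pos: [0.6255, -0.0296, 0.1611]
tcp_rot: [0.763, 0.647, 0.001, -0.0]
contact_force: [0.4, 0.1, -1.2]
width: 0.0243
finger_force: 20.0
```

Request:
drive_tool:
  series:
    - {"claw":1,"translation":[0,0,0],"rot":[0,0,0]}
    - {"claw":1,"translation":[0,0,0],"rot":[0,0,0]}
    - {"claw":1,"translation":[0,0,0],"rot":[0,0,0]}
    - {"claw":1,"translation":[0,0,0.3],"rot":[0,0,0]}
    - {"claw":1,"translation":[0,0,0.4],"rot":[0,0,0]}
    - {"claw":1,"translation":[0,0,0.4],"rot":[0,0,0]}
    - {"claw":1,"translation":[0,0,0.2],"rot":[0,0,0]}
    - {"claw":1,"translation":[0,0,0.1],"rot":[0,0,0]}
    - {"claw":1,"translation":[0,0,0],"rot":[0,0,0]}
    - {"claw":1,"translation":[0,0,0],"rot":[0,0,0]}

```text
time: 27.37
tcp_pos: [0.6252, -0.0323, 0.147]
tcp_rot: [0.764, 0.645, 0.001, 0.0]
contact_force: [-0.2, -0.8, -1.9]
width: 0.0238
finger_force: 20.0
```

```bash
python3 -c "
from h import *
p,r=now(); plan(p,r,np.r_[M['M'][:2]+[0,.0041],p[2]],r,1)"
```

```text
t 27.37 p [ 0.6252 -0.0323  0.147 ] z [ 0.001  0.001 -1.   ] y [ 0.986 -0.167  0.001] w 0.0238 f 20.0 F [-0.2 -0.8 -1.9] q [-0.09  0.65  0.19  1.59 -0.15  0.91 -0.02]
n=1 trans [-0.0, -0.04, -0.0] rot [0.0, 0.0, 0.0] |t|=0.04cm |r|=0.0deg
```

Request:
drive_tool:
  series:
    - {"claw":1,"translation":[0,-0.03,0.05],"rot":[0,0,0]}
    - {"claw":1,"translation":[0,0,0.05],"rot":[0,0,0]}
    - {"claw":1,"translation":[0,0,0.05],"rot":[0,0,0]}
    - {"claw":1,"translation":[0,0,0.05],"rot":[0,0,0]}
    - {"claw":1,"translation":[0,0,0.05],"rot":[0,0,0]}
    - {"claw":1,"translation":[0,0,0.05],"rot":[0,0,0]}
    - {"claw":1,"translation":[0,0,0],"rot":[0,0,0]}
    - {"claw":1,"translation":[0,0,0],"rot":[0,0,0]}
    - {"claw":1,"translation":[0,0,0],"rot":[0,0,0]}
    - {"claw":1,"translation":[0,0,0],"rot":[0,0,0]}

```text
time: 28.2
tcp_pos: [0.6254, -0.032, 0.1456]
tcp_rot: [0.764, 0.645, 0.001, 0.0]
contact_force: [-0.6, 0.3, 5.7]
width: 0.0236
finger_force: 20.0
```

Request:
drive_tool:
  series:
    - {"claw":1,"translation":[0,0,-0.6],"rot":[0,0,0]}
    - {"claw":1,"translation":[0,0,-0.8],"rot":[0,0,0]}
    - {"claw":1,"translation":[0,0.03,-0.4],"rot":[0,0,0]}
    - {"claw":1,"translation":[-1.0,0,0],"rot":[0,0,0]}
    - {"claw":1,"translation":[-1.7,0,0],"rot":[0,0,0]}
    - {"claw":1,"translation":[-1.8,0,0],"rot":[0,0,0]}
    - {"claw":1,"translation":[-1.7,0,0],"rot":[0,0,0]}
    - {"claw":1,"translation":[-1.2,0,0],"rot":[0,0,0]}
    - {"claw":1,"translation":[-0.6,0,0],"rot":[0,0,0]}
    - {"claw":1,"translation":[0,0,0],"rot":[0,0,0]}

```text
time: 29.03
tcp_pos: [0.6112, -0.1138, 0.162]
tcp_rot: [0.765, 0.644, 0.0, 0.001]
contact_force: [-0.0, 0.4, -1.3]
width: 0.0238
finger_force: 20.0
```

Request:
drive_tool:
  series:
    - {"claw":1,"translation":[0,0,0],"rot":[0,0,0]}
    - {"claw":1,"translation":[0,0,0],"rot":[0,0,0]}
    - {"claw":1,"translation":[0,0,0],"rot":[0,0,0]}
    - {"claw":1,"translation":[0,0,0.3],"rot":[0,0,0]}
    - {"claw":1,"translation":[0,0,0.4],"rot":[0,0,0]}
    - {"claw":1,"translation":[0,0,0.4],"rot":[0,0,0]}
    - {"claw":1,"translation":[0,0,0.3],"rot":[0,0,0]}
    - {"claw":1,"translation":[0,0,0.1],"rot":[0,0,0]}
    - {"claw":1,"translation":[0,0,0.1],"rot":[0,0,0]}
    - {"claw":1,"translation":[0,0,0],"rot":[0,0,0]}

```text
time: 29.87
tcp_pos: [0.6118, -0.1112, 0.1457]
tcp_rot: [0.764, 0.645, 0.001, -0.0]
contact_force: [-0.1, 1.3, -1.1]
width: 0.0239
finger_force: 20.0
```

```bash
python3 -c "
from h import *
p,r=now(); plan(p,r,[.6116,-.1111,p[2]],r,1)"
```

```text
t 29.87 p [ 0.6118 -0.1112  0.1457] z [ 0.001  0.001 -1.   ] y [ 0.986 -0.167  0.001] w 0.0239 f 20.0 F [-0.1  1.3 -1.1] q [ 0.04  0.65  0.18  1.6  -0.14  0.9   0.1 ]
n=1 trans [0.0, -0.02, -0.0] rot [0.0, 0.0, 0.0] |t|=0.02cm |r|=0.0deg
```

Request:
drive_tool:
  series:
    - {"claw":1,"translation":[0,0,0.15],"rot":[0,0,0]}
    - {"claw":1,"translation":[0,0,0.15],"rot":[0,0,0]}
    - {"claw":1,"translation":[0,0,0.15],"rot":[0,0,0]}
    - {"claw":1,"translation":[0,0,0.15],"rot":[0,0,0]}
    - {"claw":1,"translation":[0,0,0.15],"rot":[0,0,0]}
    - {"claw":1,"translation":[0,0,0.15],"rot":[0,0,0]}
    - {"claw":1,"translation":[0,0,0.15],"rot":[0,0,0]}
    - {"claw":1,"translation":[0,0,0.1],"rot":[0,0,0]}
    - {"claw":1,"translation":[0,0,0.1],"rot":[0,0,0]}
    - {"claw":1,"translation":[0,0,0.05],"rot":[0,0,0]}

```text
time: 30.7
tcp_pos: [0.6118, -0.1111, 0.1328]
tcp_rot: [0.764, 0.645, 0.001, 0.0]
contact_force: [-0.3, 0.6, -1.3]
width: 0.0237
finger_force: 20.0
```

Request:
drive_tool:
  series:
    - {"claw":1,"translation":[0,0,0.05],"rot":[0,0,0]}
    - {"claw":1,"translation":[0,0,0.05],"rot":[0,0,0]}
    - {"claw":1,"translation":[0,0,0.05],"rot":[0,0,0]}
    - {"claw":1,"translation":[0,0,0.05],"rot":[0,0,0]}
    - {"claw":1,"translation":[0,0,0.05],"rot":[0,0,0]}
    - {"claw":1,"translation":[0,0,0],"rot":[0,0,0]}
    - {"claw":1,"translation":[0,0,0],"rot":[0,0,0]}
    - {"claw":1,"translation":[0,0,0],"rot":[0,0,0]}
    - {"claw":1,"translation":[0,0,0],"rot":[0,0,0]}
    - {"claw":1,"translation":[0,0,0],"rot":[0,0,0]}

```text
time: 31.53
tcp_pos: [0.612, -0.1112, 0.1306]
tcp_rot: [0.764, 0.645, 0.001, 0.0]
contact_force: [-0.2, -0.5, -0.5]
width: 0.0235
finger_force: 20.0
```

Request:
drive_tool:
  series:
    - {"claw":1,"translation":[0,0,0.05],"rot":[0,0,0]}
    - {"claw":1,"translation":[0,0,0.05],"rot":[0,0,0]}
    - {"claw":1,"translation":[0,0,0.05],"rot":[0,0,0]}
    - {"claw":1,"translation":[0,0,0],"rot":[0,0,0]}
    - {"claw":1,"translation":[0,0,0],"rot":[0,0,0]}
    - {"claw":1,"translation":[0,0,0],"rot":[0,0,0]}
    - {"claw":1,"translation":[0,0,0],"rot":[0,0,0]}
    - {"claw":1,"translation":[0,0,0],"rot":[0,0,0]}
    - {"claw":1,"translation":[0,0,0],"rot":[0,0,0]}
    - {"claw":1,"translation":[0,0,0],"rot":[0,0,0]}

```text
time: 32.37
tcp_pos: [0.6122, -0.1113, 0.1303]
tcp_rot: [0.764, 0.645, 0.001, 0.001]
contact_force: [-1.6, -0.4, 5.5]
width: 0.0239
finger_force: 20.0
```

```bash
python3 -c "
from h import *
p,r=now()
up=np.r_[p[:2],.20]; plan(p,r,up,r,4)
Ra=Rt(cx,cy); pre=H-.012*cx+.05*cz
mid=np.r_[.53,.17,.25]
plan(up,r,mid,down(-4),8); plan(mid,down(-4),pre,Ra,12); print(pre)"
```

```text
t 32.37 p [ 0.6122 -0.1113  0.1303] z [ 0.002  0.001 -1.   ] y [ 0.986 -0.167  0.002] w 0.0239 f 20.0 F [-1.6 -0.4  5.5] q [ 0.04  0.67  0.18  1.62 -0.15  0.87  0.11]
n=4 trans [0.0, 0.0, -1.74] rot [0.0, 0.0, 0.0] |t|=1.74cm |r|=0.0deg
n=8 trans [3.36, -1.46, -0.63] rot [0.0003, -0.0001, -0.0123] |t|=3.72cm |r|=0.7deg
n=12 trans [0.56, -0.47, 0.85] rot [-0.0015, -0.0654, -0.0036] |t|=1.12cm |r|=3.8deg
[0.47534351 0.19883796 0.13384062]
```

All three are gauged: left is wide (passed the step freely), middle is tight (stopped at the mouth), right fits (stopped at the step, 16.7 mm below the rim contact). Now the gauge goes back to the rest.

Request:
drive_tool:
  series:
    - {"claw":1,"translation":[0,0,-1.0],"rot":[0,0,0]}
    - {"claw":1,"translation":[0,0,-1.8],"rot":[0,0,0]}
    - {"claw":1,"translation":[0,0,-2.2],"rot":[0,0,0]}
    - {"claw":1,"translation":[0,0,-2.0],"rot":[0,0,0]}
    - {"claw":1,"translation":[2.5,-1.2,-0.7],"rot":[0,0,-0.0123]}
    - {"claw":1,"translation":[3.5,-1.5,-0.7],"rot":[0,0,-0.0123]}
    - {"claw":1,"translation":[3.5,-1.5,-0.7],"rot":[0,0,-0.0123]}
    - {"claw":1,"translation":[3.5,-1.5,-0.7],"rot":[0,0,-0.0123]}
    - {"claw":1,"translation":[3.5,-1.5,-0.7],"rot":[0,0,-0.0123]}
    - {"claw":1,"translation":[3.5,-1.5,-0.7],"rot":[0,0,-0.0123]}
  force: 45

```text
time: 33.2
tcp_pos: [0.5517, 0.1005, 0.2417]
tcp_rot: [0.739, 0.673, 0.001, 0.0]
contact_force: [0.3, 0.1, -0.4]
width: 0.0238
finger_force: 45.0
```

Request:
drive_tool:
  series:
    - {"claw":1,"translation":[3.5,-1.5,-0.5],"rot":[0,0,-0.0123]}
    - {"claw":1,"translation":[3.0,-1.5,-0.3],"rot":[0,0,-0.0123]}
    - {"claw":1,"translation":[0.56,-0.47,0.85],"rot":[-0.0015,-0.0654,-0.0036]}
    - {"claw":1,"translation":[0.56,-0.47,0.85],"rot":[-0.0015,-0.0654,-0.0036]}
    - {"claw":1,"translation":[0.56,-0.47,0.85],"rot":[-0.0015,-0.0654,-0.0036]}
    - {"claw":1,"translation":[0.56,-0.47,0.85],"rot":[-0.0015,-0.0654,-0.0036]}
    - {"claw":1,"translation":[0.56,-0.47,0.85],"rot":[-0.0015,-0.0654,-0.0036]}
    - {"claw":1,"translation":[0.56,-0.47,0.85],"rot":[-0.0015,-0.0654,-0.0036]}
    - {"claw":1,"translation":[0.56,-0.47,0.85],"rot":[-0.0015,-0.0654,-0.0036]}
    - {"claw":1,"translation":[0,0,0],"rot":[0,0,0]}

```text
time: 34.03
tcp_pos: [0.4942, 0.1994, 0.1799]
tcp_rot: [0.7, 0.677, -0.164, 0.157]
contact_force: [-0.9, 1.7, -2.6]
width: 0.0237
finger_force: 45.0
```

```bash
python3 -c "
from h import *
p,r=now()
plan(p,r,H-.012*cx+.05*cz,Rt(cx,cy),6)"
```

```text
t 34.03 p [0.4942 0.1994 0.1799] z [-0.017 -0.442 -0.897] y [ 0.999 -0.035 -0.001] w 0.0237 f 45.0 F [-0.9  1.7 -2.6] q [-0.81  0.63  0.28  1.66  0.23  1.15 -0.71]
n=6 trans [0.42, -0.31, 0.65] rot [-0.0012, -0.0546, -0.0013] |t|=0.83cm |r|=3.1deg
```

Request:
drive_tool:
  series:
    - {"claw":1,"translation":[0.42,-0.31,0.65],"rot":[-0.0012,-0.0546,-0.0013]}
    - {"claw":1,"translation":[0.42,-0.31,0.65],"rot":[-0.0012,-0.0546,-0.0013]}
    - {"claw":1,"translation":[0.42,-0.31,0.65],"rot":[-0.0012,-0.0546,-0.0013]}
    - {"claw":1,"translation":[0.42,-0.31,0.65],"rot":[-0.0012,-0.0546,-0.0013]}
    - {"claw":1,"translation":[0.42,-0.31,0.65],"rot":[-0.0012,-0.0546,-0.0013]}
    - {"claw":1,"translation":[0.42,-0.31,0.65],"rot":[-0.0012,-0.0546,-0.0013]}
    - {"claw":1,"translation":[0,0,0],"rot":[0,0,0]}
    - {"claw":1,"translation":[0,0,0],"rot":[0,0,0]}
    - {"claw":1,"translation":[0,0,0],"rot":[0,0,0]}
    - {"claw":1,"translation":[0,0,0],"rot":[0,0,0]}

```text
time: 34.87
tcp_pos: [0.4803, 0.1935, 0.1388]
tcp_rot: [0.666, 0.641, -0.271, 0.268]
contact_force: [-0.3, 0.4, -0.4]
width: 0.0236
finger_force: 45.0
```

```bash
python3 -c "
from h import *
p,r=now(); v=p-H; print(v@cx,v@cy,v@cz)
plan(p,r,H-.0125*cx+.003*cz,Rt(cx,cy),8)"
```

```text
t 34.87 p [0.4803 0.1935 0.1388] z [-0.018 -0.705 -0.709] y [ 0.999 -0.035  0.01 ] w 0.0236 f 45.0 F [-0.3  0.4 -0.4] q [-0.95  0.82  0.36  1.63  0.35  1.26 -0.87]
-0.011766895128380177 0.0050739532179764155 0.05719709042345597
n=8 trans [0.68, -0.07, -0.01] rot [-0.0, -0.0004, -0.0017] |t|=0.68cm |r|=0.1deg
```

Request:
drive_tool:
  series:
    - {"claw":1,"translation":[0.4,-0.25,0],"rot":[0,0,-0.005]}
    - {"claw":1,"translation":[0.6,-0.25,0],"rot":[0,0,-0.005]}
    - {"claw":1,"translation":[0.7,0,0],"rot":[0,0,-0.003]}
    - {"claw":1,"translation":[0.7,0,0],"rot":[0,0,0]}
    - {"claw":1,"translation":[0.7,0,0],"rot":[0,0,0]}
    - {"claw":1,"translation":[0.7,0,0],"rot":[0,0,0]}
    - {"claw":1,"translation":[0.7,0,0],"rot":[0,0,0]}
    - {"claw":1,"translation":[0.5,0,0],"rot":[0,0,0]}
    - {"claw":1,"translation":[0,0,0],"rot":[0,0,0]}
    - {"claw":1,"translation":[0,0,0],"rot":[0,0,0]}

```text
time: 35.7
tcp_pos: [0.4751, 0.2316, 0.1009]
tcp_rot: [0.661, 0.647, -0.273, 0.266]
contact_force: [0.1, 2.6, -0.4]
width: 0.0236
finger_force: 45.0
```

```bash
python3 -c "
from h import *
p,r=now(); v=p-H; print(v@cx,v@cy,v@cz)"
```

```text
t 35.70 p [0.4751 0.2316 0.1009] z [-0.016 -0.704 -0.71 ] y [ 1.    -0.021 -0.002] w 0.0236 f 45.0 F [ 0.1  2.6 -0.4] q [-0.98  0.9   0.33  1.57  0.32  1.27 -0.9 ]
-0.011895845387655483 -0.0010441814610659044 0.0035643558057380075
```

Request:
drive_tool:
  series:
    - {"claw":1,"translation":[0,0.1,-0.15],"rot":[0,0,0]}
    - {"claw":1,"translation":[0.1,0,0],"rot":[0,0,0]}
    - {"claw":1,"translation":[0.15,0,0],"rot":[0,0,0]}
    - {"claw":1,"translation":[0,0,0],"rot":[0,0,0]}
    - {"claw":0,"translation":[0,0,0],"rot":[0,0,0]}
    - {"claw":0,"translation":[0,0,0],"rot":[0,0,0]}
    - {"claw":0,"translation":[0,0,0],"rot":[0,0,0]}
    - {"claw":0,"translation":[0,0,0],"rot":[0,0,0]}
    - {"claw":0,"translation":[0,0,-0.5],"rot":[0,0,0]}
    - {"claw":0,"translation":[0,0,-1.5],"rot":[0,0,0]}

```text
time: 36.53
tcp_pos: [0.4757, 0.2449, 0.1151]
tcp_rot: [0.661, 0.645, -0.276, 0.267]
contact_force: [-0.4, 0.8, -0.2]
width: 0.0591
finger_force: 0.0
```

Request:
drive_tool:
  series:
    - {"claw":0,"translation":[0,0,-2],"rot":[0,0,0]}
    - {"claw":0,"translation":[0,0,-2.5],"rot":[0,0,0]}
    - {"claw":0,"translation":[0,0,-2.5],"rot":[0,0,0]}
    - {"claw":0,"translation":[-1,0,-1.5],"rot":[0,0.07,0]}
    - {"claw":0,"translation":[-1,0,-1.5],"rot":[0,0.078,0]}
    - {"claw":0,"translation":[-1,0,-1.5],"rot":[0,0.078,0]}
    - {"claw":0,"translation":[-1,0,-1.5],"rot":[0,0.078,0]}
    - {"claw":0,"translation":[-1,0,-1],"rot":[0,0.078,0]}
    - {"claw":0,"translation":[-1,0,-1],"rot":[0,0.078,0]}
    - {"claw":0,"translation":[-1,0,-1],"rot":[0,0.078,0]}

```text
time: 37.37
tcp_pos: [0.4777, 0.287, 0.2774]
tcp_rot: [0.71, 0.694, -0.086, 0.084]
contact_force: [0.6, 0.5, -0.2]
width: 0.0932
finger_force: 0.0
```

Run:
```python
from h import *
from cell import cams
p,r=now(); w=cams.grab_frame("wrist"); fr={n:cams.grab_frame(n) for n in("scene","side")}
pickle.dump((p,r.as_quat(),w,fr),open("w4.pkl","wb"))
# compare rest region to frame when gauge first lay home (none saved for side) -> project gauge axis points
g=cv2.cvtColor(w["color"],cv2.COLOR_BGR2GRAY)
def wp(P):
    t=r.inv().apply(np.float64(P)-p); c=np.linalg.inv(w["hand_eye"])@np.r_[t,1]; u=w["mtx"]@c[:3]; return u[:2]/u[2]
print("tail",wp(H-.045*cx),"hend",wp(H+.045*cx),"tip",wp(H+.075*cx))
u=wp(H+.01*cx).round().astype(int)
c=g[max(0,u[1]-35):u[1]+35:1,u[0]-25:u[0]+25]; print(u)
for row in c[::2]: print(''.join(' .:-=+*#%@'[min(9,v//26)] for v in row))
tgt=np.r_[M["L"][:2],.14]
plan(p,r,tgt,down(-9.5),14)
```

```text
t 37.37 p [0.4777 0.287  0.2774] z [-0.006 -0.24  -0.971] y [ 1.    -0.022 -0.001] w 0.0932 f 0.0 F [ 0.6  0.5 -0.2] q [-0.83  0.5   0.23  1.5   0.08  1.29 -0.67]
tail [318.1397375  175.66346927] hend [317.94433882 195.178796  ] tip [317.8961193  199.99469152]
[318 189]
::+*###*******=----------------------============:
::+#**++++++++=----------------------============:
.:++*+++++++++------------------------===========:
.:=+*+++++++++------------------------===========:
..=++*****++++------------------------===========:
..=+++***+***+------------------------==========-:
:.-++++++*###+-----:::::::::::--------==========-:
:.-++++++**+*=---::::::::::::::::------=========-.
:.-++++******---:::::::::::::::::-=----=========-.
..:+*+******+--:::::::::::::::::::=----=========:.
..:+++++++++=--:::::::::::::::::::=--===========::
..:++++++++====-::::::::::::::::::+====++=======::
..:+****++****+=-::::::::::::::::-*=--*##******+::
...+******+***#%*=-::::::::::::-+#*=--*#*******+::
...+**********%%@%*+=--------=+#%%#=--*#*******=::
...+*******+--+%%%@%%%%%%%%%%#%%#**-:-=-***#***=::
:::++******=-
[... 336 characters left out ...]
%#*+:::
+++=++*******--=%%@@@@@@@@@@@%%##+===+***#****=:::
+===+++++++*=---%**%@@@@@@@@@%*+%+====-:::::::::::
+=+++++++**-----=%@#@@##*##@%#%#+=====-:::::::::::
++++++++**+--==---#%@@@@@@@@%%*=======-:::::::::::
++++++++*+=:=*###**#%@@%%%%%%*********=:::::::::::
+++++++++=-:::::::::#%@@@@%%*-::::::::::::::::::::
+++**+++=-::::::::::::-+*++:::::::::::::::::::::::
***+++=-::::::::::::::::::::::::::::::::::::::::::
**++++-:::::::::::::::::::::::::::::::::::::::::::
+++=-:::::::::::::::::::::::::::::::::::::::::::::
++-:::::::::::::::::::::::::::::::::::::::::::::::
=:::::::::::::::::::::::::::::::::::::::::::::::::
n=14 trans [-1.5, 1.29, 1.19] rot [0.0012, 0.0173, 0.0102] |t|=2.31cm |r|=1.2deg
```

Run:
```python
from h import *
o,d=pickle.load(open("f0.pkl","rb")); S=d["scene"]
def ray(f,uv,z):
    Rm=cv2.Rodrigues(f["rvec"])[0]; c=-Rm.T@np.ravel(f["tvec"]); v=Rm.T@np.linalg.inv(f["mtx"])@[uv[0],uv[1],1]; return (c+v*((z-c[2])/v[2])).round(3)
for n,uv,z in (("beaker foot front",(388,213),0),("rack near corner",(364,196),0),("rack left near",(340,180),0),("centrifuge corner",(413,378),0),("centri top-left",(458,290),.1),("timer",(397,345),.01),("sleeveR-near thing white tip",(412,300),.01),("red T",(430,290),.02)): print(n,ray(S,uv,z))
p,r=now(); plan(p,r,np.r_[M["L"][:2],.13],down(-9.5),14)
```

```text
beaker foot front [ 0.747 -0.104  0.   ]
rack near corner [0.754 0.014 0.   ]
rack left near [0.757 0.14  0.   ]
centrifuge corner [ 0.344 -0.506  0.   ]
centri top-left [ 0.563 -0.467  0.1  ]
timer [ 0.378 -0.43   0.01 ]
sleeveR-near thing white tip [ 0.513 -0.377  0.01 ]
red T [ 0.569 -0.396  0.02 ]
t 37.52 p [0.4788 0.2847 0.2779] z [-0.005 -0.243 -0.97 ] y [ 1.    -0.027  0.001] w 0.0928 f 0.0 F [ 0.3  0.3 -1.8] q [-0.83  0.5   0.24  1.5   0.09  1.3  -0.67]
n=14 trans [-1.47, 1.28, 1.27] rot [0.0013, 0.0175, 0.0098] |t|=2.33cm |r|=1.2deg
```

Request:
drive_tool:
  series:
    - {"claw":0,"translation":[-1.47,1.28,1.27],"rot":[0.0013,0.0175,0.0098]}
    - {"claw":0,"translation":[-1.47,1.28,1.27],"rot":[0.0013,0.0175,0.0098]}
    - {"claw":0,"translation":[-1.47,1.28,1.27],"rot":[0.0013,0.0175,0.0098]}
    - {"claw":0,"translation":[-1.47,1.28,1.27],"rot":[0.0013,0.0175,0.0098]}
    - {"claw":0,"translation":[-1.47,1.28,1.27],"rot":[0.0013,0.0175,0.0098]}
    - {"claw":0,"translation":[-1.47,1.28,1.27],"rot":[0.0013,0.0175,0.0098]}
    - {"claw":0,"translation":[-1.47,1.28,1.27],"rot":[0.0013,0.0175,0.0098]}
    - {"claw":0,"translation":[-1.47,1.28,1.27],"rot":[0.0013,0.0175,0.0098]}
    - {"claw":0,"translation":[-1.47,1.28,1.27],"rot":[0.0013,0.0175,0.0098]}
    - {"claw":0,"translation":[-1.47,1.28,1.27],"rot":[0.0013,0.0175,0.0098]}

```text
time: 38.35
tcp_pos: [0.5939, 0.1142, 0.1722]
tcp_rot: [0.747, 0.664, -0.028, 0.023]
contact_force: [-0.7, 0.6, 0.5]
width: 0.0931
finger_force: 0.0
```

Request:
drive_tool:
  series:
    - {"claw":0,"translation":[-1.47,1.28,1.27],"rot":[0.0013,0.0175,0.0098]}
    - {"claw":0,"translation":[-1.47,1.28,1.27],"rot":[0.0013,0.0175,0.0098]}
    - {"claw":0.2,"translation":[-1.47,1.28,1.27],"rot":[0.0013,0.0175,0.0098]}
    - {"claw":0.2,"translation":[-1.47,1.28,1.27],"rot":[0.0013,0.0175,0.0098]}
    - {"claw":0.3,"translation":[0,0,0.5],"rot":[0,0,0]}
    - {"claw":0.3,"translation":[0,0,1.0],"rot":[0,0,0]}
    - {"claw":0.3,"translation":[0,0,1.0],"rot":[0,0,0]}
    - {"claw":0.3,"translation":[0,0,0.5],"rot":[0,0,0]}
    - {"claw":0.3,"translation":[0,0,0],"rot":[0,0,0]}
    - {"claw":0.3,"translation":[0,0,0],"rot":[0,0,0]}

```text
time: 39.18
tcp_pos: [0.6362, 0.0468, 0.0968]
tcp_rot: [0.761, 0.649, -0.002, -0.001]
contact_force: [0.7, 0.8, 0.3]
width: 0.0652
finger_force: 0.0
```

```bash
python3 -c "
from h import *
p,r=now(); plan(p,r,np.r_[M['L'][:2],.0345],down(-9.5),7)"
```

```text
t 39.18 p [0.6362 0.0468 0.0968] z [-0.004 -0.001 -1.   ] y [ 0.987 -0.158 -0.004] w 0.0652 f 0.0 F [0.7 0.8 0.3] q [-0.2   0.73  0.16  1.59 -0.14  0.83 -0.15]
n=7 trans [-0.05, 0.04, 0.89] rot [-0.0006, 0.0002, 0.001] |t|=0.89cm |r|=0.1deg
```

Request:
drive_tool:
  series:
    - {"claw":0.3,"translation":[-0.2,0.1,0.6],"rot":[0,0,0.004]}
    - {"claw":0.3,"translation":[-0.2,0.1,1.0],"rot":[0,0,0.004]}
    - {"claw":0.3,"translation":[0,0.05,1.2],"rot":[0,0,0]}
    - {"claw":0.3,"translation":[0,0,1.2],"rot":[0,0,0]}
    - {"claw":0.3,"translation":[0,0,1.0],"rot":[0,0,0]}
    - {"claw":0.3,"translation":[0,0,0.8],"rot":[0,0,0]}
    - {"claw":0.3,"translation":[0,0,0.4],"rot":[0,0,0]}
    - {"claw":1,"translation":[0,0,0],"rot":[0,0,0]}
    - {"claw":1,"translation":[0,0,0],"rot":[0,0,0]}
    - {"claw":1,"translation":[0,0,0],"rot":[0,0,0]}
  force: 25

```text
time: 40.02
tcp_pos: [0.6388, 0.0406, 0.0357]
tcp_rot: [0.764, 0.645, -0.001, -0.0]
contact_force: [0.3, 0.1, -0.3]
width: 0.0495
finger_force: 0.0
```

Request:
drive_tool:
  series:
    - {"claw":1,"translation":[0,0,0],"rot":[0,0,0]}
    - {"claw":1,"translation":[0,0,0],"rot":[0,0,0]}
    - {"claw":1,"translation":[0,0,0],"rot":[0,0,0]}
    - {"claw":1,"translation":[0,0,0],"rot":[0,0,0]}
    - {"claw":1,"translation":[0,0,0],"rot":[0,0,0]}
    - {"claw":1,"translation":[0,0,0],"rot":[0,0,0]}
    - {"claw":1,"translation":[0,0,-0.5],"rot":[0,0,0]}
    - {"claw":1,"translation":[0,0,-1.0],"rot":[0,0,0]}
    - {"claw":1,"translation":[0,0,-1.5],"rot":[0,0,0]}
    - {"claw":1,"translation":[0,0,-1.5],"rot":[0,0,0]}

```text
time: 40.85
tcp_pos: [0.6379, 0.0406, 0.0806]
tcp_rot: [0.764, 0.645, -0.002, -0.001]
contact_force: [-0.6, -0.4, -0.2]
width: 0.0339
finger_force: 25.0
```

```bash
python3 -c "
from h import *
p,r=now(); up=p+[0,0,.055]; plan(p,r,[.56,-.14,.15],down(-20),9);plan([.56,-.14,.15],down(-20),[.4612,-.3179,.09],down(-30),9)"
```

```text
t 40.85 p [0.6379 0.0406 0.0806] z [-0.005 -0.001 -1.   ] y [ 0.986 -0.168 -0.005] w 0.0339 f 25.0 F [-0.6 -0.4 -0.2] q [-0.19  0.75  0.16  1.6  -0.15  0.81 -0.14]
n=9 trans [-2.16, -0.35, -0.77] rot [-0.0005, 0.0003, 0.02] |t|=2.32cm |r|=1.1deg
n=9 trans [-2.26, -0.18, 0.67] rot [0.0, 0.0, 0.0194] |t|=2.36cm |r|=1.1deg
```

Request:
drive_tool:
  series:
    - {"claw":1,"translation":[0,0,-2.0],"rot":[0,0,0]}
    - {"claw":1,"translation":[-2.16,-0.35,-1.5],"rot":[0,0,0.02]}
    - {"claw":1,"translation":[-2.16,-0.35,-1.0],"rot":[0,0,0.02]}
    - {"claw":1,"translation":[-2.16,-0.35,-1.0],"rot":[0,0,0.02]}
    - {"claw":1,"translation":[-2.16,-0.35,-0.7],"rot":[0,0,0.02]}
    - {"claw":1,"translation":[-2.16,-0.35,-0.7],"rot":[0,0,0.02]}
    - {"claw":1,"translation":[-2.16,-0.35,0],"rot":[0,0,0.02]}
    - {"claw":1,"translation":[-2.16,-0.35,0],"rot":[0,0,0.02]}
    - {"claw":1,"translation":[-2.16,-0.35,0],"rot":[0,0,0.02]}
    - {"claw":1,"translation":[-2.16,-0.35,0],"rot":[0,0,0.02]}

```text
time: 41.68
tcp_pos: [0.5597, -0.1406, 0.1503]
tcp_rot: [0.819, 0.573, -0.002, -0.0]
contact_force: [0.3, -0.1, -0.1]
width: 0.0339
finger_force: 25.0
```

Request:
drive_tool:
  series:
    - {"claw":1,"translation":[-2.26,-0.18,0.67],"rot":[0,0,0.0194]}
    - {"claw":1,"translation":[-2.26,-0.18,0.67],"rot":[0,0,0.0194]}
    - {"claw":1,"translation":[-2.26,-0.18,0.67],"rot":[0,0,0.0194]}
    - {"claw":1,"translation":[-2.26,-0.18,0.67],"rot":[0,0,0.0194]}
    - {"claw":1,"translation":[-2.26,-0.18,0.67],"rot":[0,0,0.0194]}
    - {"claw":1,"translation":[-2.26,-0.18,0.67],"rot":[0,0,0.0194]}
    - {"claw":1,"translation":[-2.26,-0.18,0.67],"rot":[0,0,0.0194]}
    - {"claw":1,"translation":[-2.26,-0.18,0.67],"rot":[0,0,0.0194]}
    - {"claw":1,"translation":[-2.26,-0.18,0.67],"rot":[0,0,0.0194]}
    - {"claw":1,"translation":[0,0,0],"rot":[0,0,0]}

```text
time: 42.52
tcp_pos: [0.4565, -0.3234, 0.0896]
tcp_rot: [0.868, 0.496, -0.004, 0.0]
contact_force: [-0.9, 0.0, -1.6]
width: 0.0341
finger_force: 25.0
```

```bash
python3 -c "
from h import *
p,r=now(); plan(p,r,[.4612,-.3179,.0295],down(-30),8)"
```

```text
t 42.52 p [ 0.4565 -0.3234  0.0896] z [-0.008 -0.004 -1.   ] y [ 0.861 -0.508 -0.004] w 0.0341 f 25.0 F [-0.9  0.  -1.6] q [ 0.43  0.65  0.22  1.83 -0.2   0.69  0.23]
n=8 trans [0.09, 0.02, 0.75] rot [-0.0005, 0.001, -0.0011] |t|=0.76cm |r|=0.1deg
```

Request:
drive_tool:
  series:
    - {"claw":1,"translation":[0,0,0.5],"rot":[0,0,0]}
    - {"claw":1,"translation":[0,0,1.0],"rot":[0,0,0]}
    - {"claw":1,"translation":[0,0,1.2],"rot":[0,0,0]}
    - {"claw":1,"translation":[0,0,1.2],"rot":[0,0,0]}
    - {"claw":1,"translation":[0,0,1.0],"rot":[0,0,0]}
    - {"claw":1,"translation":[0,0,0.6],"rot":[0,0,0]}
    - {"claw":1,"translation":[0,0,0.4],"rot":[0,0,0]}
    - {"claw":1,"translation":[0,0,0.1],"rot":[0,0,0]}
    - {"claw":1,"translation":[0,0,0],"rot":[0,0,0]}
    - {"claw":1,"translation":[0,0,0],"rot":[0,0,0]}

```text
time: 43.35
tcp_pos: [0.4615, -0.3183, 0.0303]
tcp_rot: [0.866, 0.5, -0.002, 0.0]
contact_force: [0.3, -0.5, -0.2]
width: 0.0335
finger_force: 25.0
```

Request:
drive_tool:
  series:
    - {"claw":1,"translation":[0,0,0.1],"rot":[0,0,0]}
    - {"claw":1,"translation":[0,0,0.08],"rot":[0,0,0]}
    - {"claw":1,"translation":[0,0,0],"rot":[0,0,0]}
    - {"claw":0.4,"translation":[0,0,0],"rot":[0,0,0]}
    - {"claw":0.4,"translation":[0,0,0],"rot":[0,0,0]}
    - {"claw":0.4,"translation":[0,0,0],"rot":[0,0,0]}
    - {"claw":0.4,"translation":[0,0,0],"rot":[0,0,0]}
    - {"claw":0.4,"translation":[0,0,-0.5],"rot":[0,0,0]}
    - {"claw":0.4,"translation":[0,0,-2.0],"rot":[0,0,0]}
    - {"claw":0.4,"translation":[0,0,-3.0],"rot":[0,0,0]}

```text
time: 44.18
tcp_pos: [0.4595, -0.3167, 0.0816]
tcp_rot: [0.866, 0.5, -0.003, -0.003]
contact_force: [0.4, -0.4, 0.2]
width: 0.0555
finger_force: 0.0
```

```bash
python3 -c "
from h import *
p,r=now(); m=[.57,-.14,.14]; t=np.r_[M['M'][:2]+[0,-.0015],.10]; plan(p,r,m,down(-18),9); plan(m,down(-18),t,down(-9.5),6)"
```

```text
t 44.18 p [ 0.4595 -0.3167  0.0816] z [-0.009  0.002 -1.   ] y [ 0.866 -0.5   -0.009] w 0.0555 f 0.0 F [ 0.4 -0.4  0.2] q [ 0.43  0.66  0.22  1.84 -0.21  0.68  0.24]
n=9 trans [2.3, 0.29, -0.65] rot [-0.001, 0.0002, -0.0233] |t|=2.41cm |r|=1.3deg
n=6 trans [1.88, 0.46, 0.67] rot [0.0, 0.0, -0.0247] |t|=2.05cm |r|=1.4deg
```

Request:
drive_tool:
  series:
    - {"claw":0.35,"translation":[2.3,0.29,-1.0],"rot":[0,0,-0.0233]}
    - {"claw":0.35,"translation":[2.3,0.29,-1.0],"rot":[0,0,-0.0233]}
    - {"claw":0.35,"translation":[2.3,0.29,-1.0],"rot":[0,0,-0.0233]}
    - {"claw":0.3,"translation":[2.3,0.29,-0.7],"rot":[0,0,-0.0233]}
    - {"claw":0.3,"translation":[2.3,0.29,-0.7],"rot":[0,0,-0.0233]}
    - {"claw":0.3,"translation":[2.3,0.29,-0.5],"rot":[0,0,-0.0233]}
    - {"claw":0.3,"translation":[2.3,0.29,-0.5],"rot":[0,0,-0.0233]}
    - {"claw":0.3,"translation":[2.3,0.29,-0.4],"rot":[0,0,-0.0233]}
    - {"claw":0.3,"translation":[2.3,0.29,0],"rot":[0,0,-0.0233]}
    - {"claw":0.3,"translation":[1.88,0.46,0.67],"rot":[0,0,-0.0247]}

```text
time: 45.02
tcp_pos: [0.5833, -0.1227, 0.1353]
tcp_rot: [0.801, 0.599, -0.0, 0.0]
contact_force: [0.5, 0.9, 0.6]
width: 0.0652
finger_force: 0.0
```

Request:
drive_tool:
  series:
    - {"claw":0.3,"translation":[1.88,0.46,0.67],"rot":[0,0,-0.0247]}
    - {"claw":0.3,"translation":[1.88,0.46,0.67],"rot":[0,0,-0.0247]}
    - {"claw":0.3,"translation":[1.88,0.46,0.67],"rot":[0,0,-0.0247]}
    - {"claw":0.3,"translation":[1.88,0.46,0.67],"rot":[0,0,-0.0247]}
    - {"claw":0.3,"translation":[1.88,0.46,0.67],"rot":[0,0,-0.0247]}
    - {"claw":0.3,"translation":[0,0,0],"rot":[0,0,0]}
    - {"claw":0.3,"translation":[0,0,0],"rot":[0,0,0]}
    - {"claw":0.3,"translation":[0,0,0],"rot":[0,0,0]}
    - {"claw":0.3,"translation":[0,0,0],"rot":[0,0,0]}
    - {"claw":0.3,"translation":[0,0,0],"rot":[0,0,0]}

```text
time: 45.85
tcp_pos: [0.6259, -0.0408, 0.1006]
tcp_rot: [0.764, 0.645, -0.002, 0.0]
contact_force: [0.5, 1.3, -0.6]
width: 0.0651
finger_force: 0.0
```

```bash
python3 -c "
from h import *
p,r=now(); t=np.r_[M['M'][:2]+[0,-.001],.0350]; plan(p,r,t,down(-9.5),6)"
```

```text
t 45.85 p [ 0.6259 -0.0408  0.1006] z [-0.003 -0.002 -1.   ] y [ 0.986 -0.168 -0.002] w 0.0651 f 0.0 F [ 0.5  1.3 -0.6] q [-0.06  0.71  0.16  1.62 -0.14  0.82 -0.02]
n=6 trans [0.06, -0.03, 1.09] rot [-0.0004, 0.0005, -0.0005] |t|=1.10cm |r|=0.0deg
```

Request:
drive_tool:
  series:
    - {"claw":0.3,"translation":[0.15,-0.05,0.6],"rot":[0,0,0]}
    - {"claw":0.3,"translation":[0.15,-0.05,1.2],"rot":[0,0,0]}
    - {"claw":0.3,"translation":[0.06,-0.05,1.4],"rot":[0,0,0]}
    - {"claw":0.3,"translation":[0,0,1.4],"rot":[0,0,0]}
    - {"claw":0.3,"translation":[0,0,1.2],"rot":[0,0,0]}
    - {"claw":0.3,"translation":[0,0,0.7],"rot":[0,0,0]}
    - {"claw":1,"translation":[0,0,0],"rot":[0,0,0]}
    - {"claw":1,"translation":[0,0,0],"rot":[0,0,0]}
    - {"claw":1,"translation":[0,0,0],"rot":[0,0,0]}
    - {"claw":1,"translation":[0,0,0],"rot":[0,0,0]}
  force: 25

```text
time: 46.68
tcp_pos: [0.6257, -0.0352, 0.0359]
tcp_rot: [0.763, 0.646, -0.001, -0.0]
contact_force: [-0.0, 0.3, 0.3]
width: 0.0433
finger_force: 0.0
```

Request:
drive_tool:
  series:
    - {"claw":1,"translation":[0,0,0],"rot":[0,0,0]}
    - {"claw":1,"translation":[0,0,0],"rot":[0,0,0]}
    - {"claw":1,"translation":[0,0,0],"rot":[0,0,0]}
    - {"claw":1,"translation":[0,0,0],"rot":[0,0,0]}
    - {"claw":1,"translation":[0,0,0],"rot":[0,0,0]}
    - {"claw":1,"translation":[0,0,-0.5],"rot":[0,0,0]}
    - {"claw":1,"translation":[0,0,-1.5],"rot":[0,0,0]}
    - {"claw":1,"translation":[0,0,-2.5],"rot":[0,0,0]}
    - {"claw":1,"translation":[0,0,-2.5],"rot":[0,0,0]}
    - {"claw":1,"translation":[0,0,-2.0],"rot":[0,0,0]}

```text
time: 47.52
tcp_pos: [0.6252, -0.035, 0.1263]
tcp_rot: [0.763, 0.646, -0.002, -0.001]
contact_force: [0.0, -0.0, -1.0]
width: 0.0346
finger_force: 25.0
```

```bash
python3 -c "
from h import *
p,r=now(); plan(p,r,[.53,-.16,.14],down(-18),7);plan([.53,-.16,.14],down(-18),[.4576,-.2459,.09],down(-25),5)"
```

```text
t 47.52 p [ 0.6252 -0.035   0.1263] z [-0.003 -0.001 -1.   ] y [ 0.986 -0.165 -0.003] w 0.0346 f 25.0 F [ 0. -0. -1.] q [-0.08  0.68  0.16  1.6  -0.13  0.87 -0.03]
n=7 trans [-2.05, -0.92, -0.19] rot [-0.0004, 0.0003, 0.0212] |t|=2.26cm |r|=1.2deg
n=5 trans [-2.12, -0.74, 1.0] rot [0.0, 0.0, 0.0244] |t|=2.46cm |r|=1.4deg
```

Request:
drive_tool:
  series:
    - {"claw":1,"translation":[-2.05,-0.92,-0.19],"rot":[0,0,0.0212]}
    - {"claw":1,"translation":[-2.05,-0.92,-0.19],"rot":[0,0,0.0212]}
    - {"claw":1,"translation":[-2.05,-0.92,-0.19],"rot":[0,0,0.0212]}
    - {"claw":1,"translation":[-2.05,-0.92,-0.19],"rot":[0,0,0.0212]}
    - {"claw":1,"translation":[-2.05,-0.92,-0.19],"rot":[0,0,0.0212]}
    - {"claw":1,"translation":[-2.05,-0.92,-0.19],"rot":[0,0,0.0212]}
    - {"claw":1,"translation":[-2.05,-0.92,-0.19],"rot":[0,0,0.0212]}
    - {"claw":1,"translation":[-2.12,-0.74,1.0],"rot":[0,0,0.0244]}
    - {"claw":1,"translation":[-2.12,-0.74,1.0],"rot":[0,0,0.0244]}
    - {"claw":1,"translation":[-2.12,-0.74,1.0],"rot":[0,0,0.0244]}

```text
time: 48.35
tcp_pos: [0.4871, -0.2133, 0.1087]
tcp_rot: [0.83, 0.557, -0.002, -0.0]
contact_force: [0.7, -0.8, -2.2]
width: 0.0343
finger_force: 25.0
```

Request:
drive_tool:
  series:
    - {"claw":1,"translation":[-2.12,-0.74,1.0],"rot":[0,0,0.0244]}
    - {"claw":1,"translation":[-2.12,-0.74,1.0],"rot":[0,0,0.0244]}
    - {"claw":1,"translation":[0,0,0],"rot":[0,0,0]}
    - {"claw":1,"translation":[0,0,0],"rot":[0,0,0]}
    - {"claw":1,"translation":[0,0,0],"rot":[0,0,0]}
    - {"claw":1,"translation":[0,0,0],"rot":[0,0,0]}
    - {"claw":1,"translation":[0,0,0],"rot":[0,0,0]}
    - {"claw":1,"translation":[0,0,0.5],"rot":[0,0,0]}
    - {"claw":1,"translation":[0,0,0.5],"rot":[0,0,0]}
    - {"claw":1,"translation":[0,0,0.5],"rot":[0,0,0]}

```text
time: 49.18
tcp_pos: [0.4579, -0.2455, 0.0737]
tcp_rot: [0.843, 0.538, -0.002, -0.0]
contact_force: [0.7, -0.1, -1.0]
width: 0.0344
finger_force: 25.0
```

```bash
python3 -c "
from h import *
p,r=now(); plan(p,r,[.4576,-.2459,.0305],down(-25),6)"
```

```text
t 49.18 p [ 0.4579 -0.2455  0.0737] z [-0.003 -0.001 -1.   ] y [ 0.907 -0.422 -0.003] w 0.0344 f 25.0 F [ 0.7 -0.1 -1. ] q [ 0.32  0.62  0.19  1.96 -0.2   0.58  0.21]
n=6 trans [-0.01, -0.0, 0.72] rot [-0.0004, 0.0004, 0.0002] |t|=0.72cm |r|=0.0deg
```

Request:
drive_tool:
  series:
    - {"claw":1,"translation":[0,0,0.8],"rot":[0,0,0]}
    - {"claw":1,"translation":[0,0,1.0],"rot":[0,0,0]}
    - {"claw":1,"translation":[0,0,1.0],"rot":[0,0,0]}
    - {"claw":1,"translation":[0,0,0.8],"rot":[0,0,0]}
    - {"claw":1,"translation":[0,0,0.5],"rot":[0,0,0]}
    - {"claw":1,"translation":[0,0,0.2],"rot":[0,0,0]}
    - {"claw":1,"translation":[0,0,0.1],"rot":[0,0,0]}
    - {"claw":1,"translation":[0,0,0],"rot":[0,0,0]}
    - {"claw":1,"translation":[0,0,0],"rot":[0,0,0]}
    - {"claw":1,"translation":[0,0,0],"rot":[0,0,0]}

```text
time: 50.02
tcp_pos: [0.4578, -0.2462, 0.0305]
tcp_rot: [0.843, 0.537, -0.002, -0.0]
contact_force: [-0.1, -0.2, -1.4]
width: 0.0344
finger_force: 25.0
```

Request:
drive_tool:
  series:
    - {"claw":1,"translation":[0,0,0.1],"rot":[0,0,0]}
    - {"claw":1,"translation":[0,0,0.05],"rot":[0,0,0]}
    - {"claw":1,"translation":[0,0,0],"rot":[0,0,0]}
    - {"claw":0.4,"translation":[0,0,0],"rot":[0,0,0]}
    - {"claw":0.4,"translation":[0,0,0],"rot":[0,0,0]}
    - {"claw":0.4,"translation":[0,0,0],"rot":[0,0,0]}
    - {"claw":0.4,"translation":[0,0,0],"rot":[0,0,0]}
    - {"claw":0.4,"translation":[0,0,-0.5],"rot":[0,0,0]}
    - {"claw":0.4,"translation":[0,0,-2.0],"rot":[0,0,0]}
    - {"claw":0.4,"translation":[0,0,-3.0],"rot":[0,0,0]}

```text
time: 50.85
tcp_pos: [0.4559, -0.245, 0.0825]
tcp_rot: [0.843, 0.537, -0.003, -0.003]
contact_force: [0.6, -0.6, 0.4]
width: 0.056
finger_force: 0.0
```

Request:
drive_tool:
  series:
    - {"claw":0.3,"translation":[0,0,-3.0],"rot":[0,0,0]}
    - {"claw":0.3,"translation":[0,0,-3.0],"rot":[0,0,0]}
    - {"claw":0.3,"translation":[0,0,-3.0],"rot":[0,0,0]}
    - {"claw":0.3,"translation":[0,0,-3.0],"rot":[0,0,0]}
    - {"claw":0.3,"translation":[2.5,0,-2.0],"rot":[0,0,0]}
    - {"claw":0.3,"translation":[2.5,0,-1.0],"rot":[0,0,0]}
    - {"claw":0.3,"translation":[2.5,0,0],"rot":[0,0,0]}
    - {"claw":0.3,"translation":[1.5,0,0],"rot":[0,0,0]}
    - {"claw":0.3,"translation":[0,0,0],"rot":[0,0,0]}
    - {"claw":0.3,"translation":[0,0,0],"rot":[0,0,0]}

```text
time: 51.68
tcp_pos: [0.496, -0.1639, 0.2335]
tcp_rot: [0.843, 0.538, -0.002, -0.0]
contact_force: [0.1, 0.1, 0.3]
width: 0.0653
finger_force: 0.0
```

Run:
```python
from h import *
from cell import cams
p,r=now(); w=cams.grab_frame("wrist"); g=w["color"].max(2)
def wp(P):
    t=r.inv().apply(np.float64(P)-p); c=np.linalg.inv(w["hand_eye"])@np.r_[t,1]; u=w["mtx"]@c[:3]; return u[:2]/u[2]
for n,P in (("t1",[.4615,-.318,.051]),("t2",[.4578,-.246,.051]),("R",M["R"])): print(n,wp(P).round())
def show(f,c,h,v):
    gg=cv2.cvtColor(f["color"],cv2.COLOR_BGR2GRAY); c=np.round(c).astype(int)
    for row in gg[max(0,c[1]-v):c[1]+v:2,max(0,c[0]-h):c[0]+h]: print(''.join(' .:-=+*#%@'[min(9,x//26)] for x in row))
    print('-----')
for n in("scene","side"):
    f=cams.grab_frame(n)
    print(n,[proj(f,[q])[0].round(1).tolist() for q in ([.4615,-.318,.051],[.4615,-.318,.003],[.4578,-.246,.051],[.4578,-.246,.003])])
    if n=="scene": show(f,proj(f,[[.4597,-.282,.03]])[0],38,32); show(f,proj(f,[H])[0],25,25)
```

```text
t 51.68 p [ 0.496  -0.1639  0.2335] z [-0.004 -0.002 -1.   ] y [ 0.907 -0.421 -0.003] w 0.0653 f 0.0 F [0.1 0.1 0.3] q [ 0.1   0.41  0.25  1.77 -0.12  0.98 -0.04]
t1 [343. 286.]
t2 [318. 245.]
R [395.  97.]
scene [[385.2, 289.2], [383.4, 299.3], [364.5, 274.5], [363.3, 284.7]]
......................................................................:-=+#%
...........................................................................:
............................................................................
.........................::.................................................
...................  .:-+**=-:..............................................
.................. .-+*##**+**+-:...........................................
...............  .-*%#**++*+++***+-:........................................
.............. .-*##+=---=+*#**+***+=-:.....................................
..........   .-*##+=--==+*%%@@@%#**+**+=-:..................................
........  .:=*###+===+*#@@@@@@@@@@%*+++**+=-:...............................
....... .-*######*++++*%@@@@%%##@@@%#**++*##*=-:....
[... 2298 characters left out ...]
............
....................-++#%@@@@@@#=.................
...................:=***#%@@@@@@#+=-:.............
....................:=****%@@@@@@%#*+-............
.....................:=**++#%@@@@@%#+=:...........
.....................:=++**++#%@@@@%*=-:..........
....................::=++++++*%%%%%%#*+=:.........
................::==+++++==+****#%@@@%*++-:.......
.............:=+******++++==*##**#%@@%%**+-.......
.............-++******++++=-=******%@@@#*++=:.....
..............:-++*****++++==+***#**#%##***=-.....
................:-=+**+++++**+==++****++****+=-:..
...................:-=++++++++===++++++*********=:
-----
side [[346.8, 281.6], [346.3, 296.9], [330.6, 266.0], [330.5, 280.8]]
```

Both rejected sleeves stand upright in the tray with their mouths up, and the gauge lies in its rest. I'm handing the job in.

```bash
python3 -c "
from cell import robot
print(robot.finish_job())"
```

```text
the job is handed in; nothing more can be done
None
```

I handed the job in at about 52 s of the 72 s limit: the left sleeve gauged wide, the middle one tight and the right one fits. The gauge is back in its rest, the left and middle sleeves stand in the reject tray and the right one stayed in its recess. No verdict came back, and my final check was low-resolution camera readings.

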